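# Set the delay-line mirror: seat the mount, crank the slide to the rider, lock it

## Task

Stand the mirror mount on the carriage of the hand-cranked slide, in the corner of its two low stops, touching both, with the mirror facing away from the crank. Turn the crank until the carriage's index lines up with the line on the brass rider on the scale, then swing the carriage's clamping lever all the way over to lock it. Leave the rider and the other things where they are.

Things in the scene. Friction and masses are not known exactly. Their poses are not given: they have to be found in the camera images.
- stage: Fixed hand-cranked slide: rail 204 (y) x 66 (x) mm on two risers, rail top z = 80, flange bolts at its foot; on its robot side (-x) a flat steel rule, x = -64 to -30, top z = 66, marks every 5 mm. Origin: under the rail's middle, on the table. Axes: z up, y along the slide, away from the crank (crank at the -y end); at yaw 0 x points away from the robot. Yaw varies by 0.25 rad.
- carriage (a joint): Position of the carriage along stage y in m: 0 at the start (index at stage y = -30 mm), growing away from the crank up to 0.055. The carriage is an aluminium saddle 76 (x) x 100 (y) x 18 mm on the rail, top at z = 98. Only the screw moves it, 10 mm a full turn of the crank, and it stays where it is left.
- crank (a joint): Angle of the crank in rad: 0 at the start, handle straight above the axis. It grows clockwise as seen facing the crank end, looking along stage +y (the handle goes from the top towards stage +x, then down), which carries the carriage away from the crank: 10 mm per 6.283 rad. It has no stop before the carriage's; about 3 N at the handle turns it; it stays where it is left.
- crank_axis (a point): Fixed point on the crank's axis, stage (0, -163, 62) mm, level with the middle of the handle. The axis is parallel to stage y; the handle's centre line goes round it at 28 mm radius.
- crank_handle (a point): Middle of the crank's handle: a black barrel-shaped sleeve, 16 mm thick, 51 mm long, parallel to stage y, at stage y = -135 to -186 mm. It turns freely on its pin, so it may be held firmly while cranking. Beside it are only the flat crank arm and the 19 mm thick hub (both at stage y > -133 mm). Axes turn with the crank.
- index_tip (a point): Tip of the carriage's index, a dark flat pointer that tapers towards the robot over the rule, at stage x = -50 mm, z = 69 mm, at the middle of the carriage's length. Axes as the stage's.
- rider_line (a point): Inner end of the black line on top of the brass rider, a clamp 9 mm wide (y) with a knurled screw on the rule's outer edge, stage x = -52, z = 70 mm. The index is right when its tip has the same stage y as this line. Axes as the stage's.
- rider (a joint): Position of the rider along stage y in m, on the same zero as carriage: index and line agree when carriage equals rider. Stiff (15 N): not to be moved.
- seat (a point): Where the mount's origin lies when it stands on the carriage's top (z = 98 mm) touching both stops: low dark bars, 8 mm high, one 17 mm towards stage +y (in front of the mirror side), one 24 mm towards stage +x (beside the mount). Open towards -x (robot) and -y (crank). Axes as the stage's; it rides with the carriage.
- mirror_mount: Mirror mount, loose, upright: two black square plates, a round mirror on one side, two light thumb screws on the other, 90 g. Origin: middle of the underside. Plates: y -24 to 24, x -17 to 3, z 0 to 48 mm; mirror on its -x side; screws, 12 mm thick, at (y 18, z 42) and (y -18, z 6) reach to x = 20. Take it across y at x = -7. On the seat its yaw is the stage's less 1.571 rad.
- mirror_face (a point): Middle of the mirror side of the mount, at (-17, 0, 24) mm in the mount's axes.
- lock_lever (a joint): Angle of the clamping lever in rad: 0 unlocked, pointing out from the slide towards stage -x (the robot); 1.2 locked, at its stop, swung towards the crank (stage -y). Vertical pivot, positive anticlockwise from above. About 2 N at the grip turns it; it stays where it is left. Locked, its pad brakes the carriage on the rail. Starts at 0 to 0.15.
- lever_grip (a point): Middle of the lever's upright black grip, a stud 12 mm thick and 27 mm high (z = 110 to 137 mm), 44 mm from the pivot. Axes turn with the lever.
- lever_pivot (a point): Point on the lever's pivot axis, level with lever_grip (z = 124 mm), at (-27, 38) mm in x, y from the middle of the carriage; it rides with the carriage.
- filter_cube: A bystander, loose: black filter cube 41 x 38 x 43 mm with a coloured glass, no thumb screws. Origin: middle of the underside.
- objective: A bystander, loose: microscope objective standing upright, 35 mm thick, 58 mm high. Origin: middle of the underside.
- hex_key: A bystander, loose: L-shaped steel hex key lying flat, 107 x 33 x 6 mm. Origin: middle of the underside.
- timer: A bystander, loose: white digital timer, 56 x 66 x 16 mm, lying right of the slide. Origin: middle of the underside.
- lens_tube: A bystander, loose: black lens tube, 31 mm thick, 30 mm high, standing behind the slide's left end. Origin: middle of the underside.
- lens_ring: A bystander, loose: black lens tube, 31 mm thick, 18 mm high, beside the taller one. Origin: middle of the underside.

How it is judged:
By the outcome, as a careful person would: the job done as asked, in the order asked, and still so for the second after the job is handed in, with the robot touching nothing.
It also fails if it takes over 72 s, if anything falls off the work surface, if the arm or the gripper's body presses on something with over 40 N, if the wrist force passes 120 N, or if a joint passes its speed limit or range.

## Robot

A 6-joint arm with a two-finger parallel gripper is mounted at the origin on a cart in front of the work surface, level with it; the furniture and walls round the work are solid. World frame = base frame: x ahead of the robot, y to its left, z up, the work surface at z = 0. Lengths are in m, angles in rad, forces in N, time in s.
With the tool pointing down it reaches from about 0.35 to 0.725 m from the base axis. Payload 4.3 kg.
Tool frame: the origin (TCP) lies at the very end of the fingers, on their centre line; the grasp point (between the pads) lies arm.grip_depth behind it (arm.grip_depth is the distance from the TCP to the grasp point, in m); z points along the fingers, x is the direction in which the jaws open and shut, and the axes are right-handed (so a half turn about z gives the same grasp; the last joint's range is limited). The gripper opens to 85 mm and grips with 20 to 120 N. Pads are 22 mm wide; open, the fingers measure 114 mm over their backs; the gripper's body (76 mm by 85 mm) begins 54 mm behind the grasp point. The pads swing forward as they close: fully open they stand 13 mm farther back than shut.
Start: joints at [1.135, 0.377, 0.081, 1.274, 0, 1.46], TCP at [0.184, 0.545, 0.231] pointing down, gripper open.
Joint ranges: [-2.72, 2.72], [-0.84, 1.66], [-1.02, 1.22], [-1.77, 2.12], [-1.37, 1.28], [-3.14, 3.14]. Speed limits (rad/s): [2.57, 2.57, 3.14, 3.14, 3.14, 3.14].

## Interface

Orientations are given as a unit quaternion [x, y, z, w].
In Python, from workcell import arm gives the robot as it stands.
- The arm moves only by the tool step_arm, never from a script. Its argument "deltas" is a list of rows, each an object of numbers: "x", "y", "z": the shift along the tool's x, y, z in m; "rx", "ry", "rz": the turn, a rotation vector about the tool's x, y, z in degrees; "claw": the gripper command: -1 is fully open, 1 is shut, values between are in proportion. A call has 1 to 10 rows; each row shifts and turns the commanded pose from where the row before left it, along the tool's axes as they then stand; what a row does not reach is not made up. A row lasts 1/12 s, in which the tool goes at most 41.7 mm and 7.16 degrees, less where a joint would pass 70% of its speed; a pose out of reach is approached as far as the arm can. A call is refused whole if a number of a shift passes 0.0417 or a number of a turn 7.16, either way. A call with a gripper value outside its range is refused whole. The fingers move at their own pace and stop on an object; the grip force is fixed at half the most. Time passes only in rows, so rows that do not move let the fingers close. It gives the time, the measured TCP pose, the force and the opening at its end, in the units of the state.
- arm.get_obs(): the state, without advancing time (a new reading comes with each control period).
- arm.capture(name): name is "scene" or "top"; returns the picture (420x560x3 uint8, red, green, blue); there is no depth.
- arm.get_calibration(name): a dict with "intrinsics" (3x3 intrinsics, pixels), "rvec" (rotation vector, rad) and "tvec" (3), from world to camera coordinates, as OpenCV has them. Camera axes: x right, y down, z forward; pixel columns grow to the right and rows downward; lengths in m; the calibration is good to about 2 mm. A picture is of the moment at which its call begins. get_calibration takes no time and is no camera call.
- arm.sign_off(): hands the job in, once; it reports no verdict.
Trained networks look in the newest picture that a camera, given by its name, has taken for a name from the list of things; names that differ only in an ending like _2 or _b are one class to them, and where a whole thing is asked for, a point or a joint stands for the part that bears it (a point fixed in the world has none). Each returns a list of dicts, best first, with "confidence" (0 to 1); they miss things now and then, are a little off and sometimes report something else, mostly with a low value. They report only what shows in the picture. A call takes as long as a camera call.
- arm.search_frame(camera, thing): "xyz" ([x, y, z] in m, in world coordinates, good to about 4 mm: the middle of the surface that is visible of it).
- arm.cut_out(camera, thing): "pixels" (420x560 bool, what is visible of it).
- arm.landmark_of(camera, thing): "xyz" ([x, y, z] in m, in world coordinates, good to about 4 mm: a listed point, or the origin of a listed thing).
The state is a dict: "time_s": time; "joint_pos": joint angles; "joint_velocities": joint speeds; "joint_efforts": joint torques, N m; "eef_pos": TCP position; "tool_rot": TCP orientation; "ft_force": force on the tool from outside, world axes, zero at the start; "ft_torque": the same for the moment, N m; "gripper_width": finger opening in m.
Only numpy, scipy, OpenCV 4.12 (cv2) and the standard library are available. Lean on these libraries where they do the work, as an engineer would, in place of code of your own. Each camera call takes 0.05 s, during which the arm holds its last target.

## Working session

There is one attempt and no reset: what is moved stays moved. The work goes in short steps, Python scripts to look and compute and a tool call to move; the robot and the scene stay as the last step left them, time stands still between calls to the robot, and variables do not carry over. Pictures are saved under pics/ and viewed, and the job is handed in when it is done.

Besides the shell and the picture viewer there is one more tool, called after "Call:" in YAML: its name, and indented under it one key for each argument. step_arm: Moves the arm, as the interface text tells. Its arguments: {"type":"object","properties":{"deltas":{"type":"array"}},"required":["deltas"]}

```bash
ls; mkdir -p pics
python3 - <<'E'
from workcell import arm
import cv2
o=arm.get_obs();print({k:(o[k]) for k in o}, arm.grip_depth)
for n in("scene","top"):
    im=arm.capture(n);cv2.imwrite(f"pics/{n}0.png",im[:,:,::-1]);print(n,arm.get_calibration(n))
    for t in["stage","crank_axis","crank_handle","index_tip","rider_line","seat","mirror_mount","mirror_face","lever_grip","lever_pivot","filter_cube","objective","hex_key","timer","lens_tube","lens_ring"]:
        r=arm.landmark_of(n,t);print(t,[(x["xyz"],round(x["confidence"],2)) for x in r[:2]])
print(arm.get_obs()["time_s"])
E
```

```text
pics
{'time_s': 0.0, 'joint_pos': array([ 1.13472668e+00,  3.78077059e-01,  7.95997028e-02,  1.27443415e+00,
       -7.67342127e-06,  1.46051466e+00]), 'joint_velocities': array([-5.37117671e-04, -8.99736748e-05, -2.99271117e-04,  7.95569360e-04,
        3.98055314e-04, -8.95238160e-04]), 'joint_efforts': array([-5.25890919e-04, -4.63602805e+01,  2.69875610e+01,  2.08182464e-02,
       -3.67803368e-04, -8.02259272e-07]), 'eef_pos': array([0.18372716, 0.54413386, 0.23034278]), 'tool_rot': array([ 8.12420438e-01,  5.83071105e-01, -9.19973803e-04,  5.21684719e-04]), 'ft_force': array([0.05315563, 0.42185916, 0.60952198]), 'ft_torque': array([-0.06226276,  0.05271922,  0.01743736]), 'gripper_width': 0.08523057192761085} 0.0187
scene {'intrinsics': array([[428.17921976,   0.        , 284.17229534],
       [  0.        , 428.17921976, 205.40402542],
       [  0.        ,   0.        ,   1.        ]]), 'rvec': array([ 0.88502398, -2.16454527,  1.39852285]), 'tvec': array([0.29364417, 0.27922775, 0.569336  ])}
stage [([0.5615, -0.051, 0.0009], 0.58), ([0.4095, -0.1843, 0.0005], 0.38)]
crank_
[... 1423 characters left out ...]
, 0.59)]
rider_line [([0.5369, -0.0388, 0.1239], 0.68), ([0.5106, -0.0452, 0.0735], 0.45)]
seat [([0.5624, -0.0781, 0.0966], 0.94)]
mirror_mount [([0.4962, -0.0288, 0.125], 0.66), ([0.5815, -0.3456, -0.0039], 0.63)]
mirror_face [([0.5964, -0.3291, 0.0234], 0.69)]
lever_grip [([0.4973, -0.0264, 0.1269], 0.46)]
lever_pivot [([0.5373, -0.0378, 0.1262], 0.95), ([0.5288, -0.2076, 0.0637], 0.5)]
filter_cube [([0.4306, -0.3548, -0.002], 0.57)]
objective [([0.4105, -0.1842, -0.0006], 0.69)]
hex_key [([0.4132, 0.0469, 0.0028], 0.6)]
timer [([0.6587, -0.2404, -0.0052], 0.61)]
lens_tube [([0.6565, 0.1511, 0.0027], 0.41)]
lens_ring [([0.5092, -0.0437, 0.0711], 0.7), ([0.6128, 0.1636, 0.0036], 0.56)]
1.7
```

View pics/scene0.png

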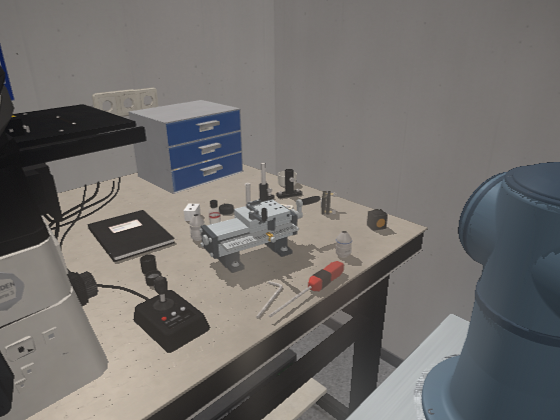

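View pics/top0.png

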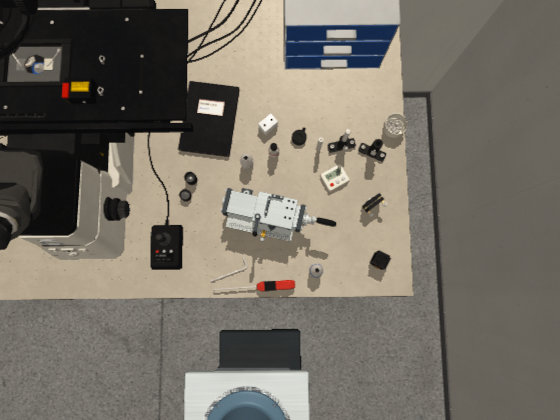

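Scene: slide around (265,212) in top, mount near (373,202). Zoom in.

Run:
```python
import cv2
t=cv2.imread("pics/top0.png");s=cv2.imread("pics/scene0.png")
cv2.imwrite("pics/z1.png",cv2.resize(t[170:260,210:345],None,fx=5.9,fy=5.9,interpolation=cv2.INTER_CUBIC))
cv2.imwrite("pics/z2.png",cv2.resize(t[180:225,345:405],None,fx=10,fy=10,interpolation=cv2.INTER_CUBIC))
cv2.imwrite("pics/z3.png",cv2.resize(s[175:275,195:345],None,fx=5.3,fy=5.3,interpolation=cv2.INTER_CUBIC))
```

```text
(no output)
```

View pics/z1.png

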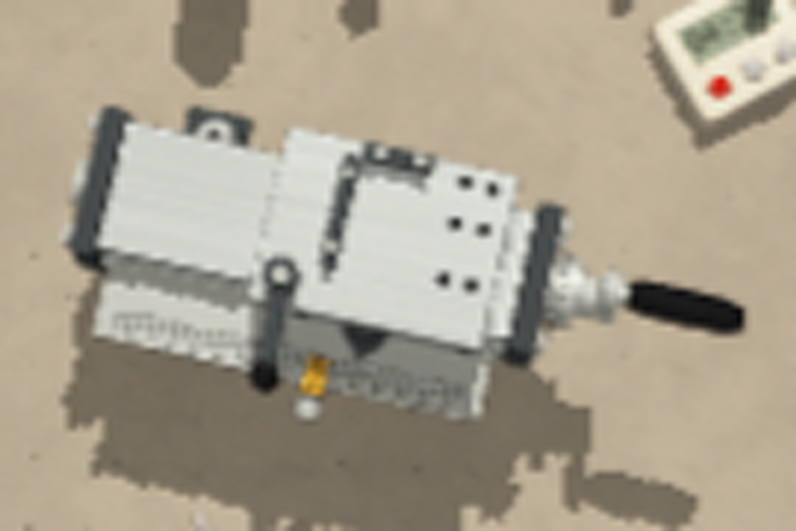

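View pics/z2.png

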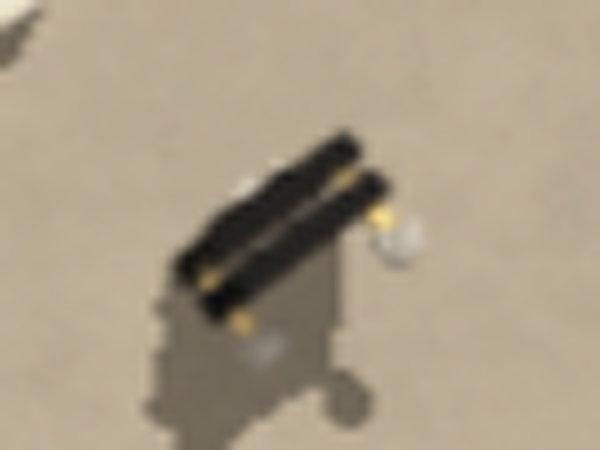

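View pics/z3.png

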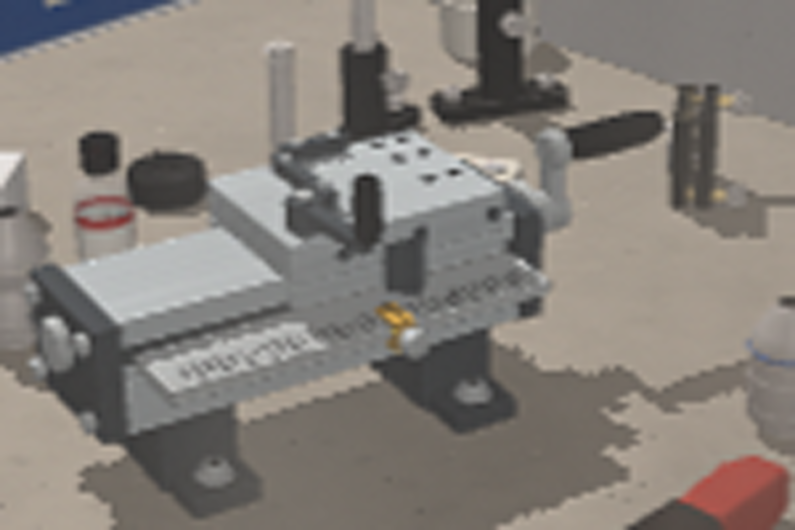

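```bash
cat > h.py <<'E'
import numpy as np, cv2
from scipy.optimize import least_squares
from scipy.spatial.transform import Rotation as R
from workcell import arm
C={n:arm.get_calibration(n) for n in("scene","top")}
def proj(n,P):
    c=C[n];return cv2.projectPoints(np.array(P,float).reshape(-1,1,3),c["rvec"],c["tvec"],c["intrinsics"],None)[0].reshape(-1,2)
def ray(n,uv):
    c=C[n];Rm=cv2.Rodrigues(c["rvec"])[0];o=-Rm.T@c["tvec"]
    d=Rm.T@np.linalg.inv(c["intrinsics"])@np.array([uv[0],uv[1],1.]);return o,d
def onz(n,uv,z):
    o,d=ray(n,uv);return o+d*(z-o[2])/d[2]
def tri(us,ut):
    o1,d1=ray("scene",us);o2,d2=ray("top",ut)
    A=np.stack([d1,-d2],1);s=np.linalg.lstsq(A,o2-o1,rcond=None)[0]
    p,q=o1+s[0]*d1,o2+s[1]*d2;return (p+q)/2,np.linalg.norm(p-q)
def S(p,P): # stage mm -> world
    x,y,a=p;P=np.array(P,float).reshape(-1,3)/1000
    return np.stack([x+np.cos(a)*P[:,0]-np.sin(a)*P[:,1],y+np.sin(a)*P[:,0]+np.cos(a)*P[:,1],P[:,2]],1)
E
python3 - <<'E'
from h import *
# pixel corners: top z1 (210,170,/5.9)
T={( 38,20,98):(290,130),(38,-80,98):(517,180),(-38,-80,98):(480,347)}
T={k:(210+u/5.9,170+v/5.9) for k,(u,v) in T.items()}
Sc={(-38,20,98):(290,278),(-38,-80,98):(510,180)}
Sc={}
L=[((0,-163,62),(.5255,-.2088,.0636)),((0,-163,62),(.5264,-.2049,.0602)),((0,-163,90),(.526,-.2049,.091)),((0,-163,90),(.5276,-.2072,.0876)),((-50,-30,69),(.5074,-.0644,.0676)),((-50,-30,69),(.5106,-.068,.0712)),((-27,8,124),(.5385,-.0326,.1255)),((-27,8,124),(.5373,-.0378,.1262)),((0,0,0),(.5615,-.051,.0009)),((0,0,0),(.5601,-.0519,-.001))]
def f(p,w=1):
    r=[]
    for k,v in L: r+=list((S(p,k)[0]-v)[:2]/.003)
    for k,v in T.items(): r+=list((proj("top",S(p,k))[0]-v)/0.6*w)
    return np.array(r)
for w in(0,1,5):
    q=least_squares(lambda p:f(p,w),[.56,-.05,-.2]);print(w,q.x,np.round(f(q.x,1)[-6:]*.6,2))
p=q.x
for m in[(.5651,-.074),(.5624,-.0781)]:
    d=np.array(m)-p[:2];a=p[2];print("seat stage",np.cos(a)*d[0]+np.sin(a)*d[1],-np.sin(a)*d[0]+np.cos(a)*d[1])
for m in[(.5095,-.0461),(.5106,-.0452)]:
    d=np.array(m)-p[:2];a=p[2];print("rider stage",np.cos(a)*d[0]+np.sin(a)*d[1],-np.sin(a)*d[0]+np.cos(a)*d[1])
# mount: stopbar bounding check
print("pred scene corners",proj("scene",S(p,[(-38,20,98),(-38,-80,98),(38,-80,98),(-50,-30,69)])))
# mount fit via top image: plate top corners z=48
print("mount px top z48:")
for u,v in[(345,130),(390,185),(215,322),(178,265)]:
    print(onz("top",(345+u/10,180+v/10),.048))
for n in C:
    arm.capture(n)
    for t in("mirror_mount","mirror_face"): print(n,t,[(x["xyz"],round(x["confidence"],2)) for x in arm.landmark_of(n,t)][:3])
E
```

```text
0 [ 0.56271851 -0.04878219 -0.22637405] [-0.26 -0.85  0.49 -0.87  0.33  0.46]
1 [ 0.56204016 -0.04849101 -0.22418219] [-0.41 -0.57  0.36 -0.67  0.27  0.67]
5 [ 0.5616335  -0.04831906 -0.22448932] [-0.48 -0.41  0.29 -0.5   0.19  0.85]
seat stage 0.00909631372184791 -0.024264882400751746
seat stage 0.0073767572837112865 -0.02886304786711582
rider stage -0.05131934419633374 -0.009441985304931904
rider stage -0.050447293156996434 -0.008319698806398245
pred scene corners [[250.55150961 221.18124009]
 [291.10754886 210.10352065]
 [272.98165489 198.49289044]
 [274.49379042 229.87600584]]
mount px top z48:
[ 0.60694902 -0.35036612  0.048     ]
[ 0.59223016 -0.36145276  0.048     ]
[ 0.5565548  -0.31450067  0.048     ]
[ 0.57164988 -0.30547386  0.048     ]
scene mirror_mount [([0.5793, -0.3433, -0.0028], 0.69)]
scene mirror_face [([0.5951, -0.3312, 0.0216], 0.49)]
top mirror_mount [([0.5808, -0.345, -0.0054], 0.8)]
top mirror_face [([0.5967, -0.3306, 0.0251], 0.57)]
```

Run:
```python
from h import *
M={}
for n in C:
    im=arm.capture(n); cv2.imwrite(f"pics/{n}1.png",im[:,:,::-1])
    for t in("mirror_mount","carriage","rider","index_tip","stage","lock_lever","crank"):
        r=arm.cut_out(n,t)
        for i,x in enumerate(r[:2]):
            m=x["pixels"];ys,xs=np.nonzero(m)
            print(n,t,i,round(x["confidence"],2),m.sum(),xs.min(),xs.max(),ys.min(),ys.max(),xs.mean().round(2),ys.mean().round(2))
            M[f"{n}_{t}_{i}"]=m
np.savez_compressed("m.npz",**M)
for n in C:
    Rm=cv2.Rodrigues(C[n]["rvec"])[0];print(n,-Rm.T@C[n]["tvec"])
```

```text
scene mirror_mount 0 0.51 249 321 336 191 213 327.09 202.32
scene mirror_mount 1 0.4 136 146 159 271 285 151.49 276.87
scene carriage 0 0.73 1317 235 290 200 232 262.78 215.1
scene rider 0 0.61 249 321 336 191 213 327.2 201.94
scene rider 1 0.4 45 268 274 233 241 271.0 237.2
scene index_tip 0 0.72 1351 234 290 200 232 262.6 215.16
scene stage 0 0.81 4397 200 320 196 272 253.76 230.17
scene stage 1 0.32 264 140 156 254 273 147.83 263.34
scene lock_lever 0 0.52 183 249 267 208 222 259.25 215.47
scene crank 0 0.18 1296 234 290 200 232 263.0 215.04
top mirror_mount 0 0.8 250 362 386 193 216 373.12 203.36
top carriage 0 0.91 1390 251 296 192 236 272.87 211.8
top index_tip 0 0.87 1383 252 296 192 236 273.48 211.81
top stage 0 0.69 3359 222 334 189 240 265.66 214.19
top crank 0 0.73 262 302 335 213 226 316.92 220.73
top crank 1 0.36 1320 252 296 192 236 273.39 211.53
scene [-0.07570815  0.4935841   0.48885737]
top [ 0.37795067 -0.08296005  1.14916875]
```

```bash
cat > fit.py <<'E'
from h import *
from scipy.optimize import minimize
from scipy.ndimage import gaussian_filter
def box(x0,x1,y0,y1,z0,z1): return np.array([(a,b,c) for a in(x0,x1) for b in(y0,y1) for c in(z0,z1)],float)
def rend(n,parts,K=8,roi=None):
    x0,y0,x1,y1=roi; W=np.zeros(((y1-y0)*K,(x1-x0)*K),np.uint8)
    for P in parts:
        uv=proj(n,P); h=cv2.convexHull(((uv+.5-[x0,y0])*K).astype(np.float32)).reshape(-1,2)
        cv2.fillPoly(W,[np.round(h*16).astype(np.int32)],1,shift=4)
    return W.reshape(y1-y0,K,x1-x0,K).mean((1,3))
MP=[box(-17,-9.5,-24,24,0,48),box(-4.5,3,-24,24,0,48),box(3,20,12,24,36,48),box(3,20,-24,-12,0,12)]
def score(p,parts,masks):
    e=0
    for n,m in masks.items():
        ys,xs=np.nonzero(m);roi=(xs.min()-15,ys.min()-15,xs.max()+16,ys.max()+16)
        r=rend(n,[S(p,P) for P in parts],roi=roi)
        e+=np.sum((gaussian_filter(r,.7)-gaussian_filter(m[roi[1]:roi[3],roi[0]:roi[2]].astype(float),.7))**2)
    return e
def fit(p0,parts,masks,sc=(.004,.004,.08)):
    s=np.array(sc);best=None
    for k in range(4):
        x0=np.random.default_rng(k).normal(size=3)*(k>0)*.7
        sim=np.vstack([x0,x0+np.eye(3)])
        q=minimize(lambda v:score(p0+v*s,parts,masks),x0,method="Nelder-Mead",options=dict(initial_simplex=sim,xatol=.01,fatol=.05))
        if best is None or q.fun<best.fun:best=q
    return p0+best.x*s,best.fun
E
python3 - <<'E'
from fit import *
Z=np.load("m.npz");p0=np.array([.580,-.344,-2.47])
mt={"top":Z["top_mirror_mount_0"]};ms={"scene":Z["scene_mirror_mount_0"]}
for m in(mt,ms,{**mt,**ms}): print(fit(p0,MP,m))
CP=[box(-38,38,-80,20,80,98),box(-38,-33,-80,20,66,98)]
# carriage top-only
for lab,m in(("t",{"top":Z["top_carriage_0"]}),("s",{"scene":Z["scene_carriage_0"]})):
    print(lab,fit(np.array([.5625,-.0485,-.2245]),CP,m))
SP=[box(-33,33,-102,102,60,80)]
E
```

```text
(array([ 0.58204655, -0.33909973, -2.59498752]), np.float64(19.423195191456067))
(array([ 0.58075131, -0.34005167, -2.59392091]), np.float64(13.641955484289358))
(array([ 0.58142189, -0.33948657, -2.58503224]), np.float64(35.77914817991477))
t (array([ 0.56299144, -0.04583552, -0.2178477 ]), np.float64(75.93202228015859))
s (array([ 0.56573964, -0.04896016, -0.22731791]), np.float64(47.723530193669134))
```

Run:
```python
from fit import *
Z=np.load("m.npz")
ims=[]
for n,(x0,y0,x1,y1) in dict(top=(215,170,345,250),scene=(190,180,340,280)).items():
    im=cv2.imread(f"pics/{n}1.png");k=6 if n=="top" else 5
    a=cv2.resize(im[y0:y1,x0:x1],None,fx=k,fy=k,interpolation=cv2.INTER_CUBIC)
    p=(.5625,-.0480,-.2245)
    def ln(P,c):
        uv=((proj(n,S(p,P))+.5-[x0,y0])*k).astype(int);cv2.polylines(a,[uv],True,c,1)
    ln([(-38,-80,98),(-38,20,98),(38,20,98),(38,-80,98)],(0,0,255))
    ln([(-33,-102,80),(-33,102,80),(33,102,80),(33,-102,80)],(0,255,0))
    ln([(-64,-102,66),(-64,102,66),(-30,102,66),(-30,-102,66)],(255,0,0))
    ln([(-50,-30,69),(-40,-30,69)],(255,0,255)); ln([(0,-135,90),(0,-186,90)],(0,255,255))
    cv2.imwrite(f"pics/ov_{n}.png",a)
```

```text
(no output)
```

View pics/ov_top.png

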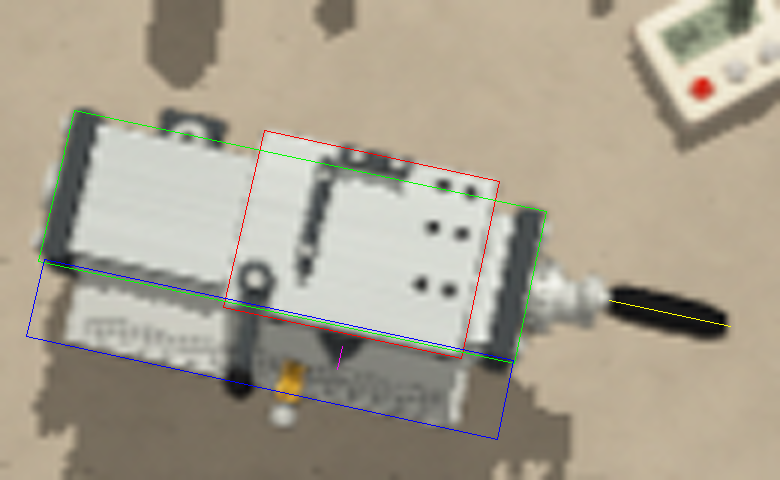

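View pics/ov_scene.png

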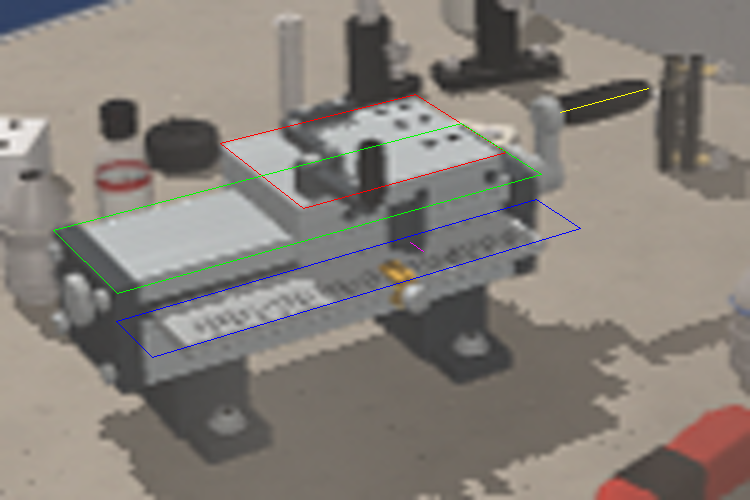

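Run:
```python
from fit import *
im=cv2.imread("pics/top1.png").astype(int)
m=np.zeros((420,560),bool);m[188:220,358:390]=(im.max(2)<60)[188:220,358:390]
ys,xs=np.nonzero(m);print(m.sum(),xs.min(),xs.max(),ys.min(),ys.max(),xs.mean(),ys.mean())
P=np.array([onz("top",(x,y),.048)[:2] for x,y in zip(xs,ys)])
c=P.mean(0);w,v=np.linalg.eigh(np.cov((P-c).T));print(c,v[:,1],np.degrees(np.arctan(v[1,1]/v[0,1])),np.sqrt(w*12))
PL=MP[:2]
for nm,mm in(("top",m),):
    print(fit(np.array([.581,-.340,-2.5]),PL,{"top":mm}))
s=cv2.imread("pics/scene1.png").astype(int)
ms=np.zeros((420,560),bool);ms[185:216,314:340]=(s.max(2)<75)[185:216,314:340]
print(ms.sum(),fit(np.array([.581,-.340,-2.5]),PL,{"scene":ms}),fit(np.array([.581,-.340,-2.5]),PL,{"scene":ms,"top":m}))
p=np.array([.5628,-.0475,-.2245])
def st(w):
    d=w[:2]-p[:2];a=p[2];return np.round(1000*np.array([np.cos(a)*d[0]+np.sin(a)*d[1],-np.sin(a)*d[0]+np.cos(a)*d[1]]),1)
for u,v in[(327,222),(375,177),(315,222)]: print(st(onz("top",(215+u/6-.5,170+v/6-.5),.106)))
a=cv2.resize(im[185:225,350:400].astype(np.uint8),None,fx=12,fy=12,interpolation=cv2.INTER_CUBIC)
for q,c in(((.5814,-.3395,-2.588),(0,255,0)),((.582,-.339,-2.49),(0,0,255))):
    for P in PL:
        h=cv2.convexHull(((proj("top",S(q,P))+.5-[350,185])*12).astype(np.float32)).astype(int);cv2.polylines(a,[h],True,c,1)
b=cv2.resize(s[180:220,305:345].astype(np.uint8),None,fx=12,fy=12,interpolation=cv2.INTER_CUBIC)
for q,c in(((.5814,-.3395,-2.588),(0,255,0)),((.582,-.339,-2.49),(0,0,255))):
    for P in PL:
        h=cv2.convexHull(((proj("scene",S(q,P))+.5-[305,180])*12).astype(np.float32)).astype(int);cv2.polylines(b,[h],True,c,1)
cv2.imwrite("pics/mt.png",np.hstack([a[:,:400],b[:,:400]]))
```

```text
124 363 382 194 211 372.0806451612903 202.5483870967742
[ 0.58184838 -0.33000504] [-0.6160859   0.78767898] -51.9691341799279 [0.02160814 0.05378771]
(array([ 0.58079764, -0.33952667, -2.50512103]), np.float64(5.811760866202274))
92 (array([ 0.58297136, -0.3413323 , -2.46629448]), np.float64(61.819130761166456)) (array([ 0.58119061, -0.33962469, -2.46840951]), np.float64(70.47298820110997))
[  4.4 -14.8]
[ 26.9 -30. ]
[  3.4 -10. ]
```

View pics/mt.png

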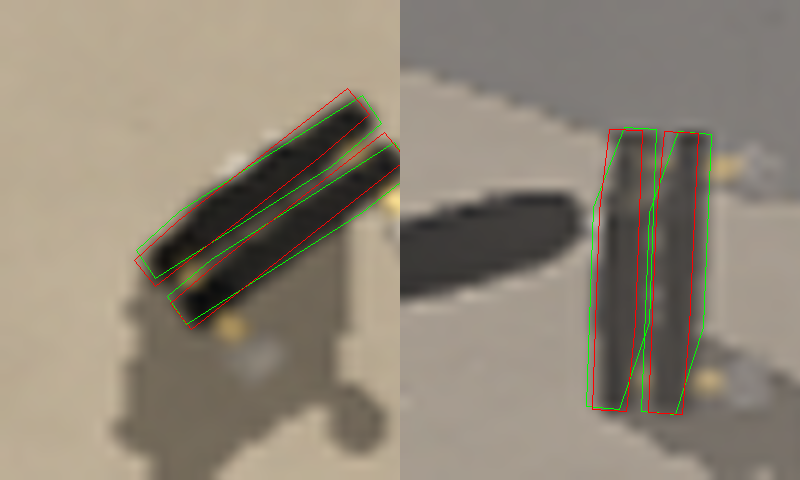

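```bash
cat > plan.py <<'E'
from h import *
import json
PST=np.array([.5628,-.0475,-.2245])
def down(psi): # psi deg: world angle of tool x
    a=np.radians(psi);c,s=np.cos(a),np.sin(a)
    return np.array([[c,s,0],[s,-c,0],[0,0,-1]])
def plan(wps,start=None,vmax=.040,rmax=7,claw=-1,n=None,dec=4):
    """wps: (x,y,z,psi). prints rows"""
    if start is None:
        o=arm.get_obs();p=o["eef_pos"].copy();Rm=R.from_quat(o["tool_rot"]).as_matrix()
    else: p,Rm=start
    rows=[]
    for w in wps:
        q=np.array(w[:3]);T=down(w[3])
        rv=R.from_matrix(Rm.T@T).as_rotvec(degrees=True)
        k=max(int(np.ceil(np.linalg.norm(q-p)/vmax-1e-6)),int(np.ceil(np.abs(rv).max()/rmax-1e-6)),1)
        for i in range(k):
            sh=np.round(Rm.T@(q-p)/(k-i),dec)
            rv=R.from_matrix(Rm.T@T).as_rotvec(degrees=True)/(k-i); rv=np.round(rv,1)
            p=p+Rm@sh; Rm=Rm@R.from_rotvec(rv,degrees=True).as_matrix()
            d={a:float(b) for a,b in zip(("x","y","z","rx","ry","rz"),[*sh,*rv]) if b!=0}
            d["claw"]=claw;rows.append(d)
    for i in range(0,len(rows),10): print(json.dumps(rows[i:i+10]))
    print("end",p.round(4),"n",len(rows))
    return p,Rm
def stg(x,y): return S(PST,[(x,y,0)])[0][:2]
E
python3 - <<'E'
from plan import *
m=S((.581,-.3395,-2.50),[(-7,0,0)])[0];print(m)
plan([(.20,.36,.231,71.3),(.40,.03,.23,105),(m[0],m[1],.16,126.8)],dec=3)
E
```

```text
[ 0.58660801 -0.33531069  0.        ]
[{"x": -0.034, "y": 0.015, "claw": -1}, {"x": -0.034, "y": 0.015, "claw": -1}, {"x": -0.034, "y": 0.015, "claw": -1}, {"x": -0.034, "y": 0.015, "claw": -1}, {"x": -0.034, "y": 0.014, "claw": -1}, {"x": -0.025, "y": 0.03, "rz": -3.4, "claw": -1}, {"x": -0.027, "y": 0.028, "rz": -3.4, "claw": -1}, {"x": -0.028, "y": 0.026, "rz": -3.4, "claw": -1}, {"x": -0.03, "y": 0.025, "rz": -3.4, "claw": -1}, {"x": -0.031, "y": 0.023, "rz": -3.3, "claw": -1}]
[{"x": -0.032, "y": 0.021, "rz": -3.4, "claw": -1}, {"x": -0.033, "y": 0.019, "rz": -3.3, "claw": -1}, {"x": -0.035, "y": 0.017, "rz": -3.4, "claw": -1}, {"x": -0.035, "y": 0.015, "z": 0.001, "rz": -3.3, "claw": -1}, {"x": -0.037, "y": 0.013, "rz": -3.4, "claw": -1}, {"x": -0.036, "y": 0.008, "z": 0.006, "rz": -2.0, "claw": -1}, {"x": -0.037, "y": 0.006, "z": 0.006, "rz": -2.0, "claw": -1}, {"x": -0.037, "y": 0.005, "z": 0.006, "rz": -2.0, "claw": -1}, {"x": -0.037, "y": 0.004, "z": 0.007, "rz": -2.0, "claw": -1}, {"x": -0.037, "y": 0.003, "z": 0.006, "rz": -2.0, "claw": -1}]
[{"x": -0.037, "y": 0.001, "z": 0.007, "rz": -2.0, "claw": -1}, {"x": -0.037, "z": 0.006, "rz": -2.0, "claw": -1}, {"x": -0.037, "y": -0.001, "z": 0.007, "rz": -1.9, "claw": -1}, {"x": -0.038, "y": -0.003, "z": 0.006, "rz": -2.0, "claw": -1}, {"x": -0.037, "y": -0.004, "z": 0.007, "rz": -1.9, "claw": -1}, {"x": -0.037, "y": -0.005, "z": 0.006, "rz": -2.0, "claw": -1}]
end [ 0.5861 -0.3354  0.1603] n 26
```

Call:
step_arm:
  deltas:
    - {"x":-0.034,"y":0.015,"claw":-1}
    - {"x":-0.034,"y":0.015,"claw":-1}
    - {"x":-0.034,"y":0.015,"claw":-1}
    - {"x":-0.034,"y":0.015,"claw":-1}
    - {"x":-0.034,"y":0.014,"claw":-1}
    - {"x":-0.025,"y":0.03,"rz":-3.4,"claw":-1}
    - {"x":-0.027,"y":0.028,"rz":-3.4,"claw":-1}
    - {"x":-0.028,"y":0.026,"rz":-3.4,"claw":-1}
    - {"x":-0.03,"y":0.025,"rz":-3.4,"claw":-1}
    - {"x":-0.031,"y":0.023,"rz":-3.3,"claw":-1}

```text
$.deltas[0]: bad value
```

Call:
step_arm:
  deltas:
    - {"x":-0.032,"y":0.021,"rz":-3.4,"claw":-1}
    - {"x":-0.033,"y":0.019,"rz":-3.3,"claw":-1}
    - {"x":-0.035,"y":0.017,"rz":-3.4,"claw":-1}
    - {"x":-0.035,"y":0.015,"z":0.001,"rz":-3.3,"claw":-1}
    - {"x":-0.037,"y":0.013,"rz":-3.4,"claw":-1}
    - {"x":-0.036,"y":0.008,"z":0.006,"rz":-2.0,"claw":-1}
    - {"x":-0.037,"y":0.006,"z":0.006,"rz":-2.0,"claw":-1}
    - {"x":-0.037,"y":0.005,"z":0.006,"rz":-2.0,"claw":-1}
    - {"x":-0.037,"y":0.004,"z":0.007,"rz":-2.0,"claw":-1}
    - {"x":-0.037,"y":0.003,"z":0.006,"rz":-2.0,"claw":-1}

```text
$.deltas[0]: bad value
```

Call:
step_arm:
  deltas:
    - {"x":-0.037,"y":0.001,"z":0.007,"rz":-2.0,"claw":-1}
    - {"x":-0.037,"z":0.006,"rz":-2.0,"claw":-1}
    - {"x":-0.037,"y":-0.001,"z":0.007,"rz":-1.9,"claw":-1}
    - {"x":-0.038,"y":-0.003,"z":0.006,"rz":-2.0,"claw":-1}
    - {"x":-0.037,"y":-0.004,"z":0.007,"rz":-1.9,"claw":-1}
    - {"x":-0.037,"y":-0.005,"z":0.006,"rz":-2.0,"claw":-1}

```text
$.deltas[0]: bad value
```

Call:
step_arm:
  deltas:
    - {"x":-0.034,"y":0.015,"z":0,"rx":0,"ry":0,"rz":0,"claw":-1}
    - {"x":-0.034,"y":0.015,"z":0,"rx":0,"ry":0,"rz":0,"claw":-1}

```text
time_s: 2.97
eef_pos: [0.1908, 0.4711, 0.2304]
tool_rot: [0.812, 0.584, -0.0, 0.0]
ft_force: [1.1, -1.6, 1.4]
gripper_width: 0.0857
```

Call:
step_arm:
  deltas:
    - {"x":-0.034,"y":0.015,"z":0,"rx":0,"ry":0,"rz":0,"claw":-1}
    - {"x":-0.034,"y":0.015,"z":0,"rx":0,"ry":0,"rz":0,"claw":-1}
    - {"x":-0.034,"y":0.014,"z":0,"rx":0,"ry":0,"rz":0,"claw":-1}
    - {"x":-0.025,"y":0.03,"z":0,"rx":0,"ry":0,"rz":-3.4,"claw":-1}
    - {"x":-0.027,"y":0.028,"z":0,"rx":0,"ry":0,"rz":-3.4,"claw":-1}
    - {"x":-0.028,"y":0.026,"z":0,"rx":0,"ry":0,"rz":-3.4,"claw":-1}
    - {"x":-0.03,"y":0.025,"z":0,"rx":0,"ry":0,"rz":-3.4,"claw":-1}
    - {"x":-0.031,"y":0.023,"z":0,"rx":0,"ry":0,"rz":-3.3,"claw":-1}

```text
time_s: 3.63
eef_pos: [0.3007, 0.1927, 0.2317]
tool_rot: [0.717, 0.697, 0.001, 0.0]
ft_force: [0.3, 0.7, 0.4]
gripper_width: 0.0854
```

Call:
step_arm:
  deltas:
    - {"x":-0.032,"y":0.021,"z":0,"rx":0,"ry":0,"rz":-3.4,"claw":-1}
    - {"x":-0.033,"y":0.019,"z":0,"rx":0,"ry":0,"rz":-3.3,"claw":-1}
    - {"x":-0.035,"y":0.017,"z":0,"rx":0,"ry":0,"rz":-3.4,"claw":-1}
    - {"x":-0.035,"y":0.015,"z":0.001,"rx":0,"ry":0,"rz":-3.3,"claw":-1}
    - {"x":-0.037,"y":0.013,"z":0,"rx":0,"ry":0,"rz":-3.4,"claw":-1}
    - {"x":-0.036,"y":0.008,"z":0.006,"rx":0,"ry":0,"rz":-2.0,"claw":-1}
    - {"x":-0.037,"y":0.006,"z":0.006,"rx":0,"ry":0,"rz":-2.0,"claw":-1}
    - {"x":-0.037,"y":0.005,"z":0.006,"rx":0,"ry":0,"rz":-2.0,"claw":-1}
    - {"x":-0.037,"y":0.004,"z":0.007,"rx":0,"ry":0,"rz":-2.0,"claw":-1}
    - {"x":-0.037,"y":0.003,"z":0.006,"rx":0,"ry":0,"rz":-2.0,"claw":-1}

```text
time_s: 4.47
eef_pos: [0.4854, -0.1378, 0.199]
tool_rot: [0.537, 0.844, 0.0, 0.0]
ft_force: [0.4, 0.9, 0.7]
gripper_width: 0.0854
```

```bash
sed -i 's/d={a:float(b) for a,b in zip(("x","y","z","rx","ry","rz"),\[\*sh,\*rv\]) if b!=0}/d={a:float(b+0.0) if b!=0 else 0 for a,b in zip(("x","y","z","rx","ry","rz"),[*sh,*rv])}/; s/json.dumps(rows\[i:i+10\])/json.dumps(rows[i:i+10],separators=(",",":"))/' plan.py
python3 - <<'E'
from plan import *
print(arm.get_obs()["eef_pos"],arm.get_obs()["joint_pos"])
plan([(.5866,-.3353,.16,126.8)],dec=3)
E
```

```text
[ 0.48539539 -0.13784673  0.19896793] [-4.02628011e-01  2.46888116e-01 -1.85545659e-01  1.13803595e+00
  2.33038553e-04 -8.40605280e-01]
[{"x":-0.037,"y":0.001,"z":0.006,"rx":0,"ry":0,"rz":-2.0,"claw":-1},{"x":-0.037,"y":0,"z":0.007,"rx":0,"ry":0,"rz":-1.9,"claw":-1},{"x":-0.037,"y":-0.001,"z":0.006,"rx":0,"ry":0,"rz":-2.0,"claw":-1},{"x":-0.037,"y":-0.002,"z":0.007,"rx":0,"ry":0,"rz":-1.9,"claw":-1},{"x":-0.037,"y":-0.004,"z":0.006,"rx":0,"ry":0,"rz":-2.0,"claw":-1},{"x":-0.036,"y":-0.005,"z":0.007,"rx":0,"ry":0,"rz":-1.9,"claw":-1}]
end [ 0.5865 -0.3351  0.16  ] n 6
```

Call:
step_arm:
  deltas:
    - {"x":-0.037,"y":0.001,"z":0.006,"rx":0,"ry":0,"rz":-2.0,"claw":-1}
    - {"x":-0.037,"y":0,"z":0.007,"rx":0,"ry":0,"rz":-1.9,"claw":-1}
    - {"x":-0.037,"y":-0.001,"z":0.006,"rx":0,"ry":0,"rz":-2.0,"claw":-1}
    - {"x":-0.037,"y":-0.002,"z":0.007,"rx":0,"ry":0,"rz":-1.9,"claw":-1}
    - {"x":-0.037,"y":-0.004,"z":0.006,"rx":0,"ry":0,"rz":-2.0,"claw":-1}
    - {"x":-0.036,"y":-0.005,"z":0.007,"rx":0,"ry":0,"rz":-1.9,"claw":-1}
    - {"x":0,"y":0,"z":0,"rx":0,"ry":0,"rz":0,"claw":-1}
    - {"x":0,"y":0,"z":0,"rx":0,"ry":0,"rz":0,"claw":-1}

```text
time_s: 5.13
eef_pos: [0.5856, -0.3346, 0.1581]
tool_rot: [0.449, 0.893, 0.0, -0.001]
ft_force: [0.6, 0.6, -0.1]
gripper_width: 0.0851
```

Run:
```python
from plan import *
o=arm.get_obs();print(o["eef_pos"],o["tool_rot"])
# TCP height for base offset: TCP z=.015
plan([(.5866,-.3353,.016,126.8)],dec=3)
```

```text
[ 0.58555122 -0.33460993  0.15805192] [ 4.49337861e-01  8.93360985e-01  2.90895166e-04 -1.24618601e-03]
[{"x":0,"y":0,"z":0.036,"rx":0,"ry":0,"rz":-0.1,"claw":-1},{"x":-0.001,"y":0,"z":0.035,"rx":0,"ry":0,"rz":0,"claw":-1},{"x":0,"y":0,"z":0.036,"rx":0,"ry":-0.1,"rz":-0.1,"claw":-1},{"x":0,"y":0.001,"z":0.035,"rx":0,"ry":0,"rz":0,"claw":-1}]
end [ 0.5867 -0.3346  0.016 ] n 4
```

Call:
step_arm:
  deltas:
    - {"x":0,"y":0.0005,"z":0.036,"rx":0,"ry":0,"rz":0,"claw":-1}
    - {"x":-0.001,"y":0,"z":0.037,"rx":0,"ry":0,"rz":0,"claw":-1}
    - {"x":0,"y":0.0005,"z":0.036,"rx":0,"ry":0,"rz":0,"claw":-1}
    - {"x":0,"y":0,"z":0.027,"rx":0,"ry":0,"rz":0,"claw":-1}
    - {"x":0,"y":0,"z":0.009,"rx":0,"ry":0,"rz":0,"claw":-1}
    - {"x":0,"y":0,"z":0,"rx":0,"ry":0,"rz":0,"claw":-1}

```text
time_s: 5.63
eef_pos: [0.5848, -0.3308, 0.0131]
tool_rot: [0.448, 0.894, 0.001, -0.003]
ft_force: [-0.2, -0.3, -0.4]
gripper_width: 0.0854
```

Run:
```python
from h import *
t=arm.capture("top");s=arm.capture("scene")
a=cv2.resize(t[160:235,340:410],(420,450),interpolation=cv2.INTER_CUBIC);b=cv2.resize(s[150:225,295:358],(378,450),interpolation=cv2.INTER_CUBIC)
cv2.imwrite("pics/g1.png",np.hstack([a,b])[:,:,::-1])
```

```text
(no output)
```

View pics/g1.png

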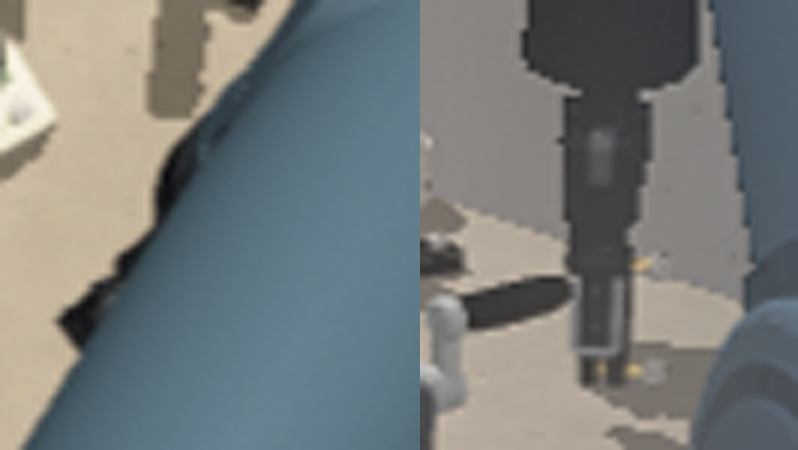

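Run:
```python
from plan import *
print(arm.get_obs()["eef_pos"])
plan([(.5861,-.3357,.0125,126.8)],dec=4)
```

```text
[ 0.5879321  -0.33326636  0.01723337]
[{"x":-0.0008,"y":-0.0029,"z":0.0047,"rx":0,"ry":0.1,"rz":0,"claw":-1}]
end [ 0.5861 -0.3356  0.0125] n 1
```

Call:
step_arm:
  deltas:
    - {"x":0,"y":-0.002,"z":0.003,"rx":0,"ry":0,"rz":0,"claw":-1}
    - {"x":0,"y":0,"z":0,"rx":0,"ry":0,"rz":0,"claw":-1}
    - {"x":0,"y":0,"z":0,"rx":0,"ry":0,"rz":0,"claw":-1}

```text
time_s: 5.98
eef_pos: [0.5866, -0.3354, 0.0142]
tool_rot: [0.448, 0.894, -0.0, 0.002]
ft_force: [0.2, 0.9, 0.0]
gripper_width: 0.0854
```

Run:
```python
from plan import *
for i in range(2):
    arm.capture("top");o=arm.get_obs();print(o["eef_pos"],o["tool_rot"].round(4),o["joint_velocities"].round(3))
plan([(.5861,-.3357,.0125,126.8)],dec=4)
```

```text
[ 0.58641591 -0.33529794  0.01383962] [ 4.484e-01  8.939e-01 -1.000e-04  1.300e-03] [ 0.001  0.008 -0.006 -0.002  0.     0.002]
[ 0.58619103 -0.33514925  0.01347884] [ 4.484e-01  8.939e-01 -1.000e-04  9.000e-04] [ 0.001  0.007 -0.006 -0.001  0.001 -0.001]
[{"x":-0.0004,"y":-0.0004,"z":0.001,"rx":0,"ry":0.1,"rz":-0.1,"claw":-1}]
end [ 0.5861 -0.3357  0.0125] n 1
```

Call:
step_arm:
  deltas:
    - {"x":0,"y":0,"z":0,"rx":0,"ry":0,"rz":0,"claw":1}
    - {"x":0,"y":0,"z":0,"rx":0,"ry":0,"rz":0,"claw":1}
    - {"x":0,"y":0,"z":0,"rx":0,"ry":0,"rz":0,"claw":1}
    - {"x":0,"y":0,"z":0,"rx":0,"ry":0,"rz":0,"claw":1}
    - {"x":0,"y":0,"z":0,"rx":0,"ry":0,"rz":0,"claw":1}
    - {"x":0,"y":0,"z":0,"rx":0,"ry":0,"rz":0,"claw":1}

```text
time_s: 6.58
eef_pos: [0.5859, -0.3348, 0.0126]
tool_rot: [0.448, 0.894, -0.0, 0.0]
ft_force: [0.2, -0.4, 3.9]
gripper_width: 0.0474
```

Run:
```python
from plan import *
for n in C:
    s=arm.capture(n)
    if n=="scene":cv2.imwrite("pics/g2.png",cv2.resize(s[150:225,295:358],(504,600),interpolation=cv2.INTER_CUBIC)[:,:,::-1])
o=arm.get_obs();print(o["eef_pos"],o["tool_rot"].round(4),o["gripper_width"],o["ft_force"])
```

```text
[ 0.58585698 -0.33483297  0.01259425] [ 4.483e-01  8.939e-01 -0.000e+00  4.000e-04] 0.04707243220536923 [ 0.58249277 -0.21732847  2.18355269]
```

View pics/g2.png

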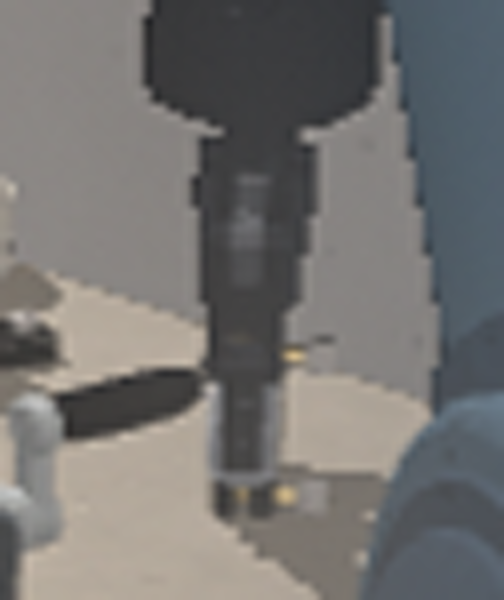

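Run:
```python
from plan import *
x,y=stg(-1,-28);print(x,y)
s=plan([(.5859,-.3348,.06,126.7),(.585,-.30,.155,132),(x,y,.155,167.1)],dec=3,vmax=.035,claw=1)
```

```text
0.5555917642197176 -0.07457473613788058
[{"x":0,"y":0,"z":-0.024,"rx":0,"ry":0,"rz":0,"claw":1},{"x":0,"y":0,"z":-0.023,"rx":0,"ry":0,"rz":0,"claw":1},{"x":0.009,"y":0.007,"z":-0.032,"rx":0,"ry":0,"rz":-1.8,"claw":1},{"x":0.009,"y":0.007,"z":-0.032,"rx":0,"ry":0,"rz":-1.7,"claw":1},{"x":0.01,"y":0.007,"z":-0.031,"rx":0,"ry":0,"rz":-1.8,"claw":1},{"x":0.027,"y":0.018,"z":0,"rx":0,"ry":0,"rz":-5.0,"claw":1},{"x":0.025,"y":0.021,"z":0,"rx":0,"ry":0,"rz":-5.0,"claw":1},{"x":0.023,"y":0.023,"z":0,"rx":0,"ry":0,"rz":-5.0,"claw":1},{"x":0.021,"y":0.025,"z":0,"rx":0,"ry":0,"rz":-5.0,"claw":1},{"x":0.019,"y":0.026,"z":0,"rx":0,"ry":0,"rz":-5.0,"claw":1}]
[{"x":0.016,"y":0.028,"z":0,"rx":0,"ry":0,"rz":-5.0,"claw":1},{"x":0.014,"y":0.029,"z":-0.001,"rx":0,"ry":0,"rz":-5.1,"claw":1}]
end [ 0.5553 -0.0748  0.1555] n 12
```

Call:
step_arm:
  deltas:
    - {"x":0,"y":0,"z":-0.024,"rx":0,"ry":0,"rz":0,"claw":1}
    - {"x":0,"y":0,"z":-0.023,"rx":0,"ry":0,"rz":0,"claw":1}
    - {"x":0.009,"y":0.007,"z":-0.032,"rx":0,"ry":0,"rz":-1.8,"claw":1}
    - {"x":0.009,"y":0.007,"z":-0.032,"rx":0,"ry":0,"rz":-1.7,"claw":1}
    - {"x":0.01,"y":0.007,"z":-0.031,"rx":0,"ry":0,"rz":-1.8,"claw":1}
    - {"x":0.027,"y":0.018,"z":0,"rx":0,"ry":0,"rz":-5.0,"claw":1}
    - {"x":0.025,"y":0.021,"z":0,"rx":0,"ry":0,"rz":-5.0,"claw":1}
    - {"x":0.023,"y":0.023,"z":0,"rx":0,"ry":0,"rz":-5.0,"claw":1}
    - {"x":0.021,"y":0.025,"z":0,"rx":0,"ry":0,"rz":-5.0,"claw":1}
    - {"x":0.019,"y":0.026,"z":0,"rx":0,"ry":0,"rz":-5.0,"claw":1}

```text
time_s: 7.52
eef_pos: [0.5623, -0.1369, 0.1537]
tool_rot: [0.197, 0.98, 0.0, -0.001]
ft_force: [0.5, 0.8, -1.1]
gripper_width: 0.0471
```

Call:
step_arm:
  deltas:
    - {"x":0.016,"y":0.028,"z":0,"rx":0,"ry":0,"rz":-5.0,"claw":1}
    - {"x":0.014,"y":0.029,"z":0,"rx":0,"ry":0,"rz":-5.1,"claw":1}
    - {"x":0,"y":0,"z":0,"rx":0,"ry":0,"rz":0,"claw":1}
    - {"x":0,"y":0,"z":0,"rx":0,"ry":0,"rz":0,"claw":1}
    - {"x":0,"y":0,"z":0,"rx":0,"ry":0,"rz":0,"claw":1}
    - {"x":0,"y":0,"z":0,"rx":0,"ry":0,"rz":0,"claw":1}

```text
time_s: 8.02
eef_pos: [0.5552, -0.0756, 0.154]
tool_rot: [0.113, 0.994, -0.0, -0.0]
ft_force: [0.8, -0.1, -1.6]
gripper_width: 0.0473
```

Run:
```python
from plan import *
o=arm.get_obs()
for n,(x0,y0,x1,y1) in dict(top=(215,150,315,250),scene=(190,140,320,270)).items():
    im=arm.capture(n)
    cv2.imwrite(f"pics/p1{n}.png",cv2.resize(im[y0:y1,x0:x1],(600,600),interpolation=cv2.INTER_CUBIC)[:,:,::-1])
o=arm.get_obs();print(o["eef_pos"],o["tool_rot"].round(4),o["gripper_width"],o["ft_force"])
x,y=stg(-1,-28)
plan([(x,y,.1160,167.1)],dec=4,vmax=.01,claw=1)
```

```text
[ 0.55525824 -0.07583571  0.15411652] [ 0.113   0.9936 -0.     -0.    ] 0.04704831359514182 [-1.02744712  0.10261166 -0.53594465]
[{"x":0,"y":0.0003,"z":0.0095,"rx":0,"ry":0,"rz":0,"claw":1},{"x":0,"y":0.0003,"z":0.0095,"rx":0,"ry":0,"rz":0,"claw":1},{"x":0,"y":0.0004,"z":0.0096,"rx":0,"ry":0,"rz":0,"claw":1},{"x":0,"y":0.0003,"z":0.0095,"rx":0,"ry":0,"rz":-0.1,"claw":1}]
end [ 0.5555 -0.0746  0.116 ] n 4
```

View pics/p1scene.png

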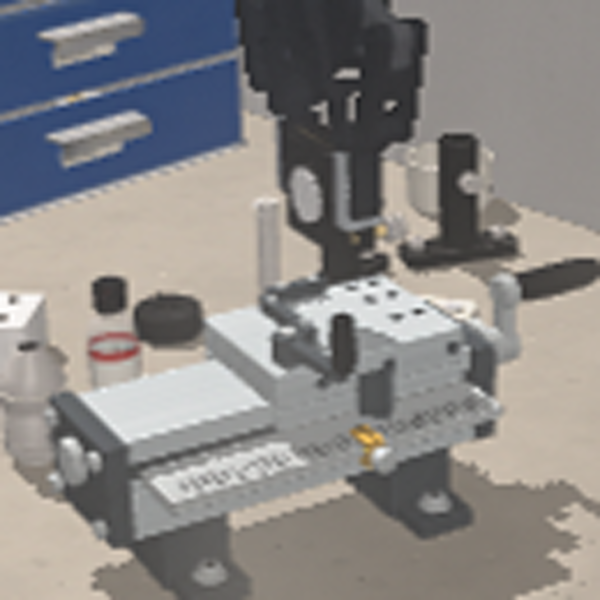

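View pics/p1top.png

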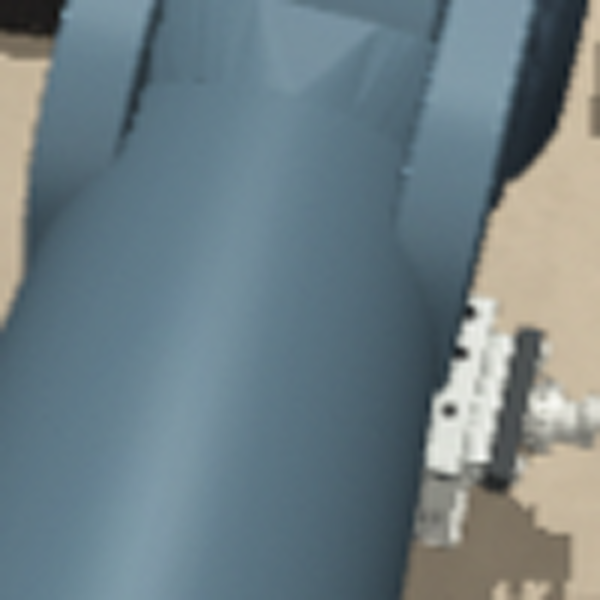

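Call:
step_arm:
  deltas:
    - {"x":0,"y":0,"z":0.0095,"rx":0,"ry":0,"rz":0,"claw":1}
    - {"x":0,"y":0,"z":0.0095,"rx":0,"ry":0,"rz":0,"claw":1}
    - {"x":0,"y":0,"z":0.0095,"rx":0,"ry":0,"rz":0,"claw":1}
    - {"x":0,"y":0,"z":0.0095,"rx":0,"ry":0,"rz":0,"claw":1}
    - {"x":0,"y":0,"z":0,"rx":0,"ry":0,"rz":0,"claw":1}
    - {"x":0,"y":0,"z":0,"rx":0,"ry":0,"rz":0,"claw":1}
    - {"x":0,"y":0,"z":0,"rx":0,"ry":0,"rz":0,"claw":1}

```text
time_s: 8.7
eef_pos: [0.555, -0.0746, 0.1162]
tool_rot: [0.112, 0.994, 0.0, -0.0]
ft_force: [-0.5, -0.2, -0.5]
gripper_width: 0.0471
```

Run:
```python
from plan import *
im=arm.capture("scene")
cv2.imwrite(f"pics/p2.png",cv2.resize(im[170:250,215:315],(800,640),interpolation=cv2.INTER_CUBIC)[:600,:,::-1])
o=arm.get_obs();print(o["eef_pos"],o["tool_rot"].round(4),o["gripper_width"],o["ft_force"])
```

```text
[ 0.55539253 -0.07470445  0.11660802] [1.120e-01 9.937e-01 0.000e+00 3.000e-04] 0.04712510265164119 [ 0.75914217  0.53984371 -0.7197186 ]
```

View pics/p2.png

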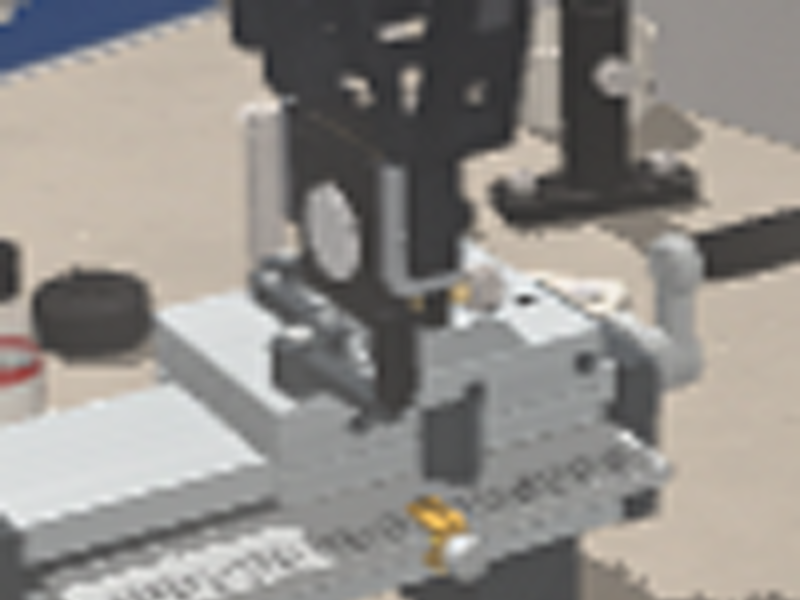

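Call:
step_arm:
  deltas:
    - {"x":0,"y":0,"z":0.002,"rx":0,"ry":0,"rz":0,"claw":1}
    - {"x":0,"y":0,"z":0.002,"rx":0,"ry":0,"rz":0,"claw":1}
    - {"x":0,"y":0,"z":0.001,"rx":0,"ry":0,"rz":0,"claw":1}
    - {"x":0,"y":0,"z":0,"rx":0,"ry":0,"rz":0,"claw":1}

```text
time_s: 9.08
eef_pos: [0.555, -0.0746, 0.1111]
tool_rot: [0.112, 0.994, 0.0, -0.0]
ft_force: [0.0, 0.1, -1.5]
gripper_width: 0.0474
```

Call:
step_arm:
  deltas:
    - {"x":0,"y":0,"z":0.0005,"rx":0,"ry":0,"rz":0,"claw":1}
    - {"x":0,"y":0,"z":0.0005,"rx":0,"ry":0,"rz":0,"claw":1}
    - {"x":0,"y":0,"z":0,"rx":0,"ry":0,"rz":0,"claw":1}

```text
time_s: 9.33
eef_pos: [0.5552, -0.0747, 0.1105]
tool_rot: [0.112, 0.994, 0.0, 0.0]
ft_force: [-0.6, -1.1, 0.9]
gripper_width: 0.0468
```

Call:
step_arm:
  deltas:
    - {"x":0,"y":0,"z":0.0005,"rx":0,"ry":0,"rz":0,"claw":1}
    - {"x":0,"y":0,"z":0,"rx":0,"ry":0,"rz":0,"claw":1}
    - {"x":0,"y":0,"z":0,"rx":0,"ry":0,"rz":0,"claw":1}

```text
time_s: 9.58
eef_pos: [0.5552, -0.0747, 0.1105]
tool_rot: [0.112, 0.994, -0.0, 0.0]
ft_force: [-2.1, 1.0, 6.0]
gripper_width: 0.0468
```

Call:
step_arm:
  deltas:
    - {"x":0,"y":0.001,"z":0,"rx":0,"ry":0,"rz":0,"claw":1}
    - {"x":0,"y":0.001,"z":0,"rx":0,"ry":0,"rz":0,"claw":1}
    - {"x":0,"y":0.001,"z":0,"rx":0,"ry":0,"rz":0,"claw":1}
    - {"x":0,"y":0.001,"z":0,"rx":0,"ry":0,"rz":0,"claw":1}

```text
time_s: 9.92
eef_pos: [0.5568, -0.0716, 0.1106]
tool_rot: [0.112, 0.994, -0.001, 0.001]
ft_force: [-0.7, -2.4, 5.1]
gripper_width: 0.0471
```

Call:
step_arm:
  deltas:
    - {"x":0,"y":0.001,"z":0,"rx":0,"ry":0,"rz":0,"claw":1}
    - {"x":0,"y":0.001,"z":0,"rx":0,"ry":0,"rz":0,"claw":1}

```text
time_s: 10.08
eef_pos: [0.5572, -0.0702, 0.1106]
tool_rot: [0.112, 0.994, -0.002, 0.001]
ft_force: [-1.9, -6.3, 7.2]
gripper_width: 0.0473
```

Call:
step_arm:
  deltas:
    - {"x":0,"y":0.001,"z":0,"rx":0,"ry":0,"rz":0,"claw":1}
    - {"x":0,"y":0,"z":0,"rx":0,"ry":0,"rz":0,"claw":1}

```text
time_s: 10.25
eef_pos: [0.5572, -0.0702, 0.1106]
tool_rot: [0.113, 0.994, -0.003, 0.001]
ft_force: [-2.6, -7.3, 6.4]
gripper_width: 0.0472
```

Call:
step_arm:
  deltas:
    - {"x":-0.001,"y":0,"z":0,"rx":0,"ry":0,"rz":0,"claw":1}
    - {"x":-0.001,"y":0,"z":0,"rx":0,"ry":0,"rz":0,"claw":1}
    - {"x":-0.001,"y":0,"z":0,"rx":0,"ry":0,"rz":0,"claw":1}

```text
time_s: 10.5
eef_pos: [0.5573, -0.0702, 0.1105]
tool_rot: [0.113, 0.994, -0.002, -0.002]
ft_force: [-11.0, -5.1, 14.6]
gripper_width: 0.0476
```

Call:
step_arm:
  deltas:
    - {"x":-0.001,"y":0,"z":0,"rx":0,"ry":0,"rz":0,"claw":1}
    - {"x":-0.001,"y":0,"z":0,"rx":0,"ry":0,"rz":0,"claw":1}

```text
time_s: 10.67
eef_pos: [0.5575, -0.0702, 0.1106]
tool_rot: [0.113, 0.994, -0.002, -0.003]
ft_force: [-16.8, -4.4, 20.7]
gripper_width: 0.0471
```

Call:
step_arm:
  deltas:
    - {"x":-0.001,"y":0,"z":0,"rx":0,"ry":0,"rz":0,"claw":1}
    - {"x":-0.001,"y":0,"z":0,"rx":0,"ry":0,"rz":0,"claw":1}

```text
time_s: 10.83
eef_pos: [0.5586, -0.0705, 0.1106]
tool_rot: [0.113, 0.994, -0.002, -0.004]
ft_force: [-15.3, -3.9, 18.5]
gripper_width: 0.0473
```

Run:
```python
from plan import *
im=arm.capture("scene")
cv2.imwrite(f"pics/p3.png",cv2.resize(im[170:250,215:315],(800,640),interpolation=cv2.INTER_CUBIC)[:600,:,::-1])
o=arm.get_obs();print(o["eef_pos"],o["tool_rot"].round(4),o["gripper_width"],o["ft_force"],o["ft_torque"])
```

```text
[ 0.5589987  -0.07056245  0.11057239] [ 0.1127  0.9936 -0.0021 -0.0037] 0.04731613985590649 [-14.75772508  -3.75254832  18.32118598] [-0.83247292  2.98740546 -0.07448612]
```

View pics/p3.png

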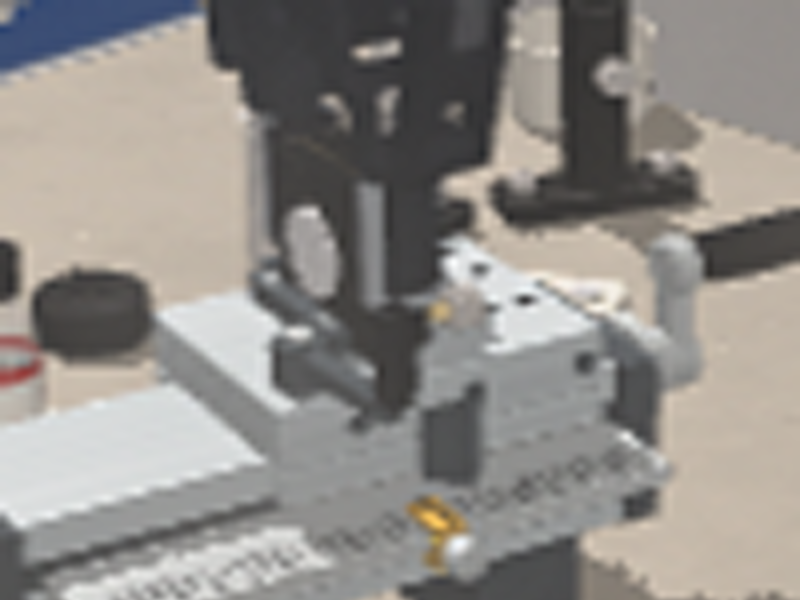

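Call:
step_arm:
  deltas:
    - {"x":0,"y":-0.001,"z":-0.001,"rx":0,"ry":0,"rz":0,"claw":1}
    - {"x":0,"y":0,"z":0,"rx":0,"ry":0,"rz":0,"claw":1}

```text
time_s: 11.05
eef_pos: [0.5612, -0.0712, 0.1105]
tool_rot: [0.113, 0.994, -0.001, -0.002]
ft_force: [-6.6, -3.6, 7.2]
gripper_width: 0.0472
```

Call:
step_arm:
  deltas:
    - {"x":-0.001,"y":0,"z":0,"rx":0,"ry":0,"rz":0,"claw":1}
    - {"x":0,"y":0,"z":0,"rx":0,"ry":0,"rz":0,"claw":1}

```text
time_s: 11.22
eef_pos: [0.5616, -0.0713, 0.1106]
tool_rot: [0.112, 0.994, -0.001, -0.002]
ft_force: [-7.0, -2.6, 7.2]
gripper_width: 0.047
```

Call:
step_arm:
  deltas:
    - {"x":-0.001,"y":0,"z":-0.0005,"rx":0,"ry":0,"rz":0,"claw":1}
    - {"x":-0.001,"y":0,"z":0,"rx":0,"ry":0,"rz":0,"claw":1}
    - {"x":0,"y":0,"z":0,"rx":0,"ry":0,"rz":0,"claw":1}

```text
time_s: 11.47
eef_pos: [0.5639, -0.0718, 0.1106]
tool_rot: [0.113, 0.994, -0.001, -0.002]
ft_force: [-5.8, -3.6, 3.9]
gripper_width: 0.0473
```

Call:
step_arm:
  deltas:
    - {"x":-0.001,"y":0,"z":0,"rx":0,"ry":0,"rz":0,"claw":1}
    - {"x":-0.001,"y":0,"z":0,"rx":0,"ry":0,"rz":0,"claw":1}
    - {"x":0,"y":0,"z":0,"rx":0,"ry":0,"rz":0,"claw":1}

```text
time_s: 11.72
eef_pos: [0.5645, -0.0719, 0.1106]
tool_rot: [0.113, 0.994, -0.001, -0.003]
ft_force: [-9.1, -2.2, 7.9]
gripper_width: 0.0473
```

Run:
```python
from plan import *
im=arm.capture("scene")
cv2.imwrite(f"pics/p4.png",cv2.resize(im[170:250,215:315],(800,640),interpolation=cv2.INTER_CUBIC)[:600,:,::-1])
o=arm.get_obs();print(o["eef_pos"],o["tool_rot"].round(4),o["gripper_width"],o["ft_force"],o["ft_torque"])
```

```text
[ 0.56447594 -0.07195446  0.11064472] [ 0.1125  0.9936 -0.001  -0.0034] 0.04698359639971219 [-9.42903898 -3.03335327  6.96958972] [-0.64037614  1.88516463 -0.10186066]
```

View pics/p4.png

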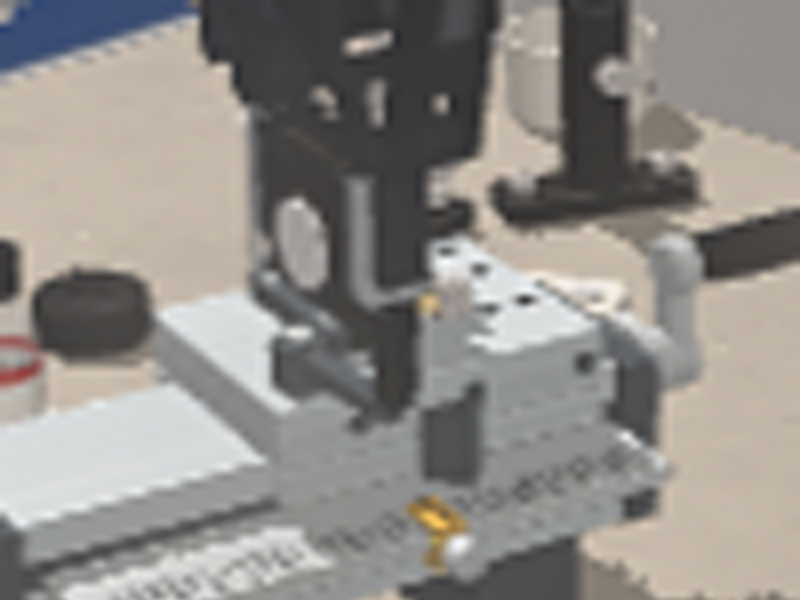

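Call:
step_arm:
  deltas:
    - {"x":-0.001,"y":0.001,"z":-0.0007,"rx":0,"ry":0,"rz":0,"claw":1}
    - {"x":-0.001,"y":0,"z":0,"rx":0,"ry":0,"rz":0,"claw":1}
    - {"x":0,"y":0,"z":0,"rx":0,"ry":0,"rz":0,"claw":1}
    - {"x":0,"y":0,"z":0,"rx":0,"ry":0,"rz":0,"claw":1}

```text
time_s: 12.1
eef_pos: [0.5646, -0.0719, 0.1107]
tool_rot: [0.113, 0.994, -0.002, -0.005]
ft_force: [-13.1, -4.6, 8.2]
gripper_width: 0.0474
```

Call:
step_arm:
  deltas:
    - {"x":0.002,"y":-0.0005,"z":0,"rx":0,"ry":0,"rz":0,"claw":1}
    - {"x":0,"y":0,"z":0,"rx":0,"ry":0,"rz":0,"claw":1}
    - {"x":0,"y":0,"z":0,"rx":0,"ry":0,"rz":0,"claw":1}

```text
time_s: 12.35
eef_pos: [0.5645, -0.0719, 0.1107]
tool_rot: [0.113, 0.994, -0.001, -0.004]
ft_force: [-6.6, -4.5, 4.7]
gripper_width: 0.0473
```

Call:
step_arm:
  deltas:
    - {"x":0.001,"y":0,"z":0,"rx":0,"ry":0,"rz":0,"claw":-0.4}
    - {"x":0,"y":0,"z":0,"rx":0,"ry":0,"rz":0,"claw":-0.5}
    - {"x":0,"y":0,"z":0,"rx":0,"ry":0,"rz":0,"claw":-0.5}
    - {"x":0,"y":0,"z":0,"rx":0,"ry":0,"rz":0,"claw":-0.5}
    - {"x":0,"y":0,"z":-0.01,"rx":0,"ry":0,"rz":0,"claw":-0.5}
    - {"x":0,"y":0,"z":-0.025,"rx":0,"ry":0,"rz":0,"claw":-0.5}
    - {"x":0,"y":0,"z":-0.03,"rx":0,"ry":0,"rz":0,"claw":-0.5}

```text
time_s: 12.93
eef_pos: [0.5658, -0.0702, 0.1764]
tool_rot: [0.112, 0.994, 0.0, -0.002]
ft_force: [0.2, -0.6, 0.5]
gripper_width: 0.064
```

Run:
```python
from plan import *
im=arm.capture("scene")
cv2.imwrite(f"pics/p5.png",cv2.resize(im[170:250,215:315],(800,640),interpolation=cv2.INTER_CUBIC)[:600,:,::-1])
o=arm.get_obs();print(o["eef_pos"],o["tool_rot"].round(4),o["gripper_width"],o["ft_force"])
x,y=stg(0,-163)
plan([(o["eef_pos"][0],o["eef_pos"][1],.215,167.1),(x,y,.19,167.1)],dec=3,claw=-1)
```

```text
[ 0.56992133 -0.0711704   0.18436744] [ 1.119e-01  9.937e-01 -3.000e-04  3.900e-03] 0.06424945238115608 [1.0649514  0.40177466 3.92252028]
[{"x":0,"y":0,"z":-0.031,"rx":0,"ry":0.5,"rz":0,"claw":-1},{"x":0.003,"y":-0.035,"z":0.006,"rx":0,"ry":0,"rz":0,"claw":-1},{"x":0.003,"y":-0.036,"z":0.006,"rx":0,"ry":0,"rz":0,"claw":-1},{"x":0.003,"y":-0.035,"z":0.007,"rx":0,"ry":0,"rz":0,"claw":-1},{"x":0.003,"y":-0.036,"z":0.006,"rx":0,"ry":0,"rz":0,"claw":-1}]
end [ 0.5264 -0.2069  0.1903] n 5
```

View pics/p5.png

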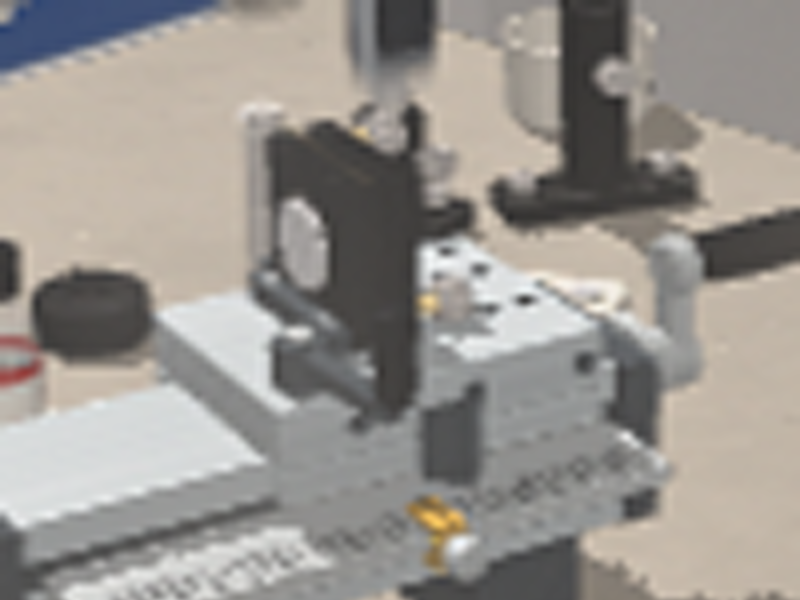

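Call:
step_arm:
  deltas:
    - {"x":0,"y":0,"z":-0.025,"rx":0,"ry":0,"rz":0,"claw":-1}
    - {"x":0.003,"y":-0.035,"z":0.006,"rx":0,"ry":0,"rz":0,"claw":-1}
    - {"x":0.003,"y":-0.036,"z":0.006,"rx":0,"ry":0,"rz":0,"claw":-1}
    - {"x":0.003,"y":-0.035,"z":0.007,"rx":0,"ry":0,"rz":0,"claw":-1}
    - {"x":0.003,"y":-0.036,"z":0.006,"rx":0,"ry":0,"rz":0,"claw":-1}
    - {"x":0,"y":0,"z":0,"rx":0,"ry":0,"rz":0,"claw":-1}
    - {"x":0,"y":0,"z":0,"rx":0,"ry":0,"rz":0,"claw":-1}
    - {"x":0,"y":0,"z":0,"rx":0,"ry":0,"rz":0,"claw":-1}

```text
time_s: 13.65
eef_pos: [0.5244, -0.2064, 0.1776]
tool_rot: [0.112, 0.994, 0.0, 0.001]
ft_force: [0.6, 0.4, -0.3]
gripper_width: 0.0856
```

Run:
```python
from plan import *
for n,(x0,y0,x1,y1,k) in dict(top=(215,160,345,255,6),scene=(195,165,335,265,5.5)).items():
    im=arm.capture(n);cv2.imwrite(f"pics/{n}2.png",im[:,:,::-1])
    cv2.imwrite(f"pics/q1{n}.png",cv2.resize(im[y0:y1,x0:x1],None,fx=k,fy=k,interpolation=cv2.INTER_CUBIC)[:,:,::-1])
    for t in("crank_handle","crank_axis","mirror_mount","seat","index_tip","rider_line","lever_grip","lever_pivot"): print(n,t,[(x["xyz"],round(x["confidence"],2)) for x in arm.landmark_of(n,t)][:2])
o=arm.get_obs();print(o["eef_pos"],o["tool_rot"].round(4),o["gripper_width"],o["ft_force"],o["time_s"])
```

```text
top crank_handle [([0.6617, 0.1485, -0.0001], 0.32)]
top crank_axis []
top mirror_mount [([0.5598, -0.0819, 0.0962], 0.49), ([0.5671, -0.0519, -0.0014], 0.24)]
top seat [([0.5645, -0.0791, 0.0957], 0.6), ([0.4123, 0.0469, 0.0016], 0.44)]
top index_tip [([0.5107, -0.0671, 0.0677], 0.69)]
top rider_line [([0.5085, -0.0466, 0.0712], 0.57)]
top lever_grip [([0.4985, -0.0263, 0.1254], 0.59)]
top lever_pivot [([0.538, -0.0378, 0.1238], 0.63)]
scene crank_handle [([0.5236, -0.2045, 0.0905], 0.6)]
scene crank_axis [([0.5277, -0.2088, 0.0643], 0.72)]
scene mirror_mount [([0.5603, -0.0756, 0.0986], 0.94)]
scene seat [([0.5654, -0.08, 0.0967], 0.92)]
scene index_tip [([0.5048, -0.0653, 0.0668], 0.98)]
scene rider_line [([0.5095, -0.0479, 0.0701], 0.53)]
scene lever_grip [([0.4926, -0.0266, 0.1213], 0.74)]
scene lever_pivot [([0.5404, -0.0364, 0.1234], 0.69)]
[ 0.52391982 -0.20657263  0.17697112] [1.121e-01 9.937e-01 1.000e-04 0.000e+00] 0.08520316384064089 [-0.27926986  0.11491851  0.47984258] 14.55
```

View pics/q1top.png

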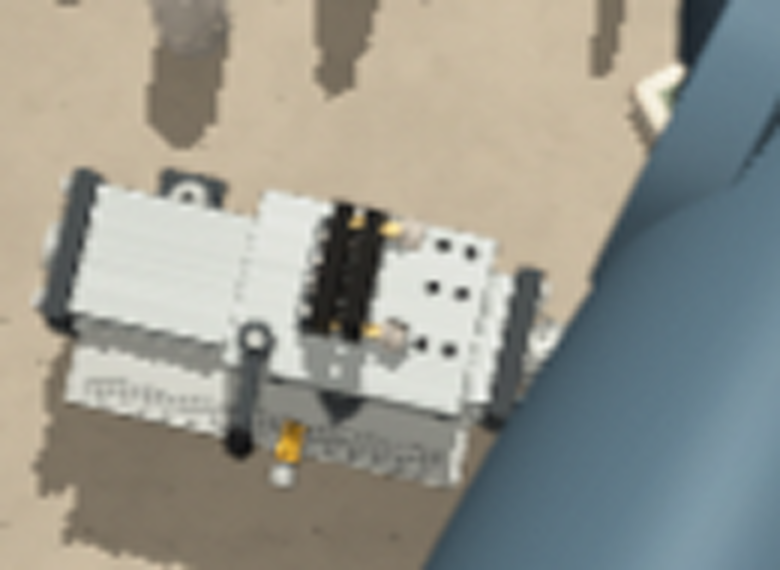

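View pics/q1scene.png

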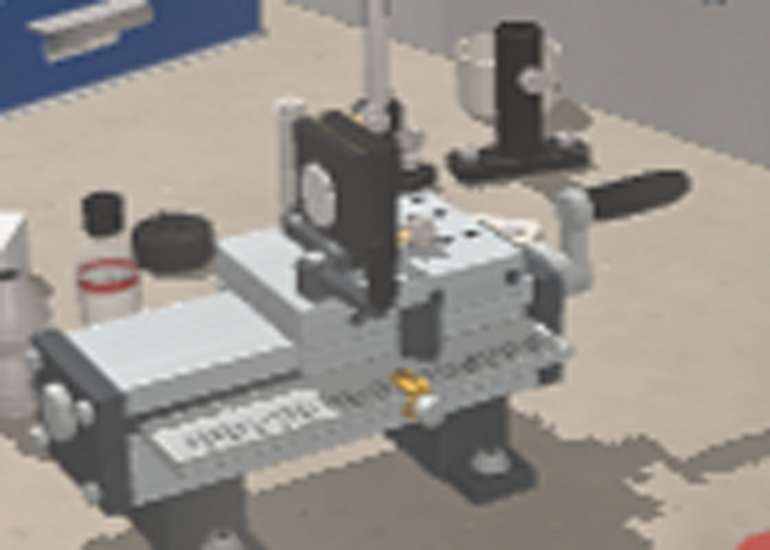

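```bash
cat > meas.py <<'E'
from plan import *
from plan import PST as p
def st(w):
    d=w[:2]-p[:2];a=p[2];return 1000*np.array([np.cos(a)*d[0]+np.sin(a)*d[1],-np.sin(a)*d[0]+np.cos(a)*d[1]])
def brass(n,im):
    h=cv2.cvtColor(im,cv2.COLOR_BGR2HSV).astype(int)
    m=(h[...,0]>12)&(h[...,0]<30)&(h[...,1]>130)&(h[...,2]>100)
    u,v=proj(n,S(p,[(-55,-10,68)]))[0];Y,X=np.mgrid[:420,:560]
    m&=(np.hypot(X-u,Y-v)<14);w=m*(h[...,1]-110.)
    return (X*w).sum()/w.sum(),(Y*w).sum()/w.sum(),m.sum()
E
python3 - <<'E'
from meas import *
for n in("top","scene"):
    for k in(0,1,2):
        im=cv2.imread(f"pics/{n}{k}.png");b=brass(n,im);print(n,k,np.round(b,2),st(onz(n,b[:2],.069)))
im=cv2.imread("pics/top2.png")
# profiles: gray sampled along stage y at several x, z=69/70
g=cv2.cvtColor(im,cv2.COLOR_BGR2GRAY).astype(np.float32)
ys=np.arange(-50,10,2.)
for x in(-40,-42,-44,-46,-48,-50,-52,-54,-56,-58,-60):
    uv=proj("top",S(p,[(x,y,69.5) for y in ys])).astype(np.float32)
    print(x,cv2.remap(g,uv[:,0][None],uv[:,1][None],cv2.INTER_LINEAR)[0].astype(int).tolist())
print(ys.astype(int).tolist())
def pic(n,k,f,name,rng):
    im=cv2.imread(f"pics/{n}{k}.png")
    # rectify plane z=69.5 to stage coords 10px/mm
    src=proj(n,S(p,[(-70,-60,69.5),(-70,20,69.5),(-25,20,69.5),(-25,-60,69.5)])).astype(np.float32)
    dst=np.float32([(0,450),(800,450),(800,0),(0,0)])
    H=cv2.getPerspectiveTransform(src,dst);o=cv2.warpPerspective(im,H,(800,450),flags=cv2.INTER_CUBIC)
    return o
cv2.imwrite("pics/rect_t.png",pic("top",2,0,0,0));cv2.imwrite("pics/rect_s.png",pic("scene",2,0,0,0))
E
```

```text
top 0 [262.9  233.51  23.  ] [-60.26942043 -12.49555414]
top 1 [262.9  233.51  23.  ] [-60.26182585 -12.50365562]
top 2 [262.9  233.55  22.  ] [-60.36788234 -12.53636154]
scene 0 [269.12 234.54  16.  ] [-62.804877   -10.75799956]
scene 1 [269.15 234.61  15.  ] [-63.1068663  -10.64312363]
scene 2 [269.18 234.61  15.  ] [-63.15212885 -10.69475314]
-40 [136, 137, 138, 137, 136, 126, 96, 65, 48, 45, 44, 44, 47, 53, 80, 105, 127, 135, 135, 135, 134, 134, 134, 134, 133, 135, 135, 119, 95, 79]
-42 [136, 136, 137, 136, 135, 133, 113, 84, 60, 50, 47, 49, 58, 74, 103, 124, 134, 134, 134, 134, 134, 134, 134, 134, 134, 135, 132, 115, 88, 78]
-44 [136, 136, 136, 136, 136, 135, 128, 107, 80, 62, 53, 59, 77, 101, 125, 132, 135, 135, 134, 134, 133, 134, 134, 135, 135, 134, 129, 116, 87, 80]
-46 [135, 135, 134, 134, 135, 135, 136, 134, 116, 91, 70, 74, 100, 121, 133, 135, 135, 134, 134, 134, 133, 133, 134, 134, 134, 133, 127, 112, 90, 81]
-48 [133, 131, 128, 126, 131, 133, 132, 129, 123, 109, 93, 87, 113, 126, 132, 134, 133, 132, 131, 128, 125, 126, 130, 132, 132, 128, 118, 107, 93, 80]
-50 [124, 125
[... 336 characters left out ...]
111, 111, 112, 115, 117, 117, 120, 106, 104, 109, 100, 91, 104, 114, 110, 105, 112, 112, 107, 113, 84, 76]
-56 [121, 116, 124, 123, 120, 121, 116, 120, 118, 114, 113, 108, 108, 112, 113, 107, 108, 109, 105, 103, 116, 118, 112, 111, 119, 117, 112, 107, 74, 72]
-58 [114, 113, 130, 127, 119, 112, 107, 128, 128, 124, 121, 113, 123, 123, 118, 112, 114, 118, 123, 128, 139, 129, 127, 130, 124, 119, 113, 97, 64, 60]
-60 [118, 119, 135, 137, 126, 113, 111, 134, 135, 126, 116, 113, 132, 133, 130, 122, 112, 131, 144, 154, 164, 144, 135, 133, 128, 122, 110, 76, 43, 41]
[-50, -48, -46, -44, -42, -40, -38, -36, -34, -32, -30, -28, -26, -24, -22, -20, -18, -16, -14, -12, -10, -8, -6, -4, -2, 0, 2, 4, 6, 8]
```

View pics/rect_t.png

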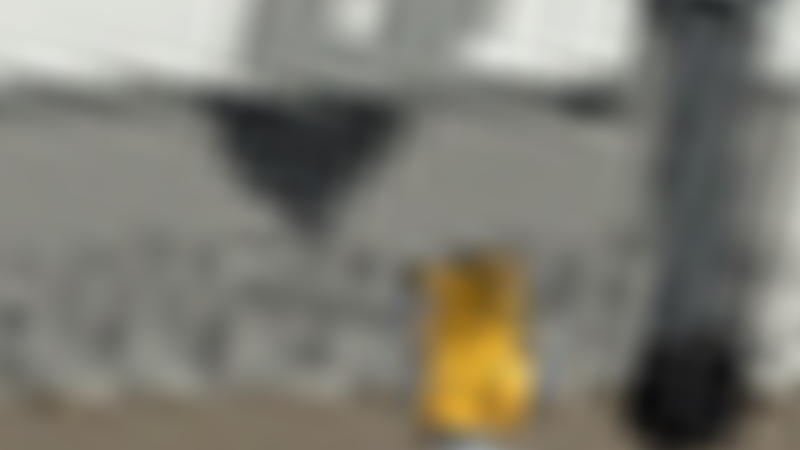

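View pics/rect_s.png

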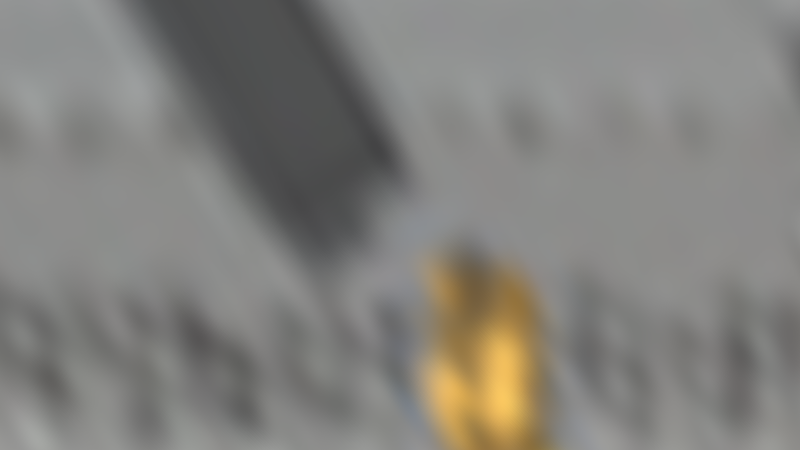

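Run:
```python
from plan import *
x,y=stg(0,-165.5);print(x,y)
plan([(x,y,.10,167.1),(x,y,.0715,167.1)],dec=3,vmax=.03,claw=-1)
```

```text
0.5259565658917078 -0.2088468666045546
[{"x":-0.001,"y":-0.001,"z":0.026,"rx":0,"ry":0,"rz":0,"claw":-1},{"x":-0.001,"y":0,"z":0.025,"rx":0,"ry":0,"rz":0,"claw":-1},{"x":0,"y":-0.001,"z":0.026,"rx":0,"ry":0,"rz":0,"claw":-1},{"x":0,"y":0,"z":0.028,"rx":0,"ry":0,"rz":0,"claw":-1}]
end [ 0.5254 -0.209   0.072 ] n 4
```

Call:
step_arm:
  deltas:
    - {"x":-0.001,"y":-0.001,"z":0.026,"rx":0,"ry":0,"rz":0,"claw":-1}
    - {"x":-0.001,"y":-0.001,"z":0.025,"rx":0,"ry":0,"rz":0,"claw":-1}
    - {"x":0,"y":0,"z":0.026,"rx":0,"ry":0,"rz":0,"claw":-1}
    - {"x":0,"y":0,"z":0.02,"rx":0,"ry":0,"rz":0,"claw":-1}
    - {"x":0,"y":0,"z":0.008,"rx":0,"ry":0,"rz":0,"claw":-1}
    - {"x":0,"y":0,"z":0,"rx":0,"ry":0,"rz":0,"claw":-1}
    - {"x":0,"y":0,"z":0,"rx":0,"ry":0,"rz":0,"claw":-1}
    - {"x":0,"y":0,"z":0,"rx":0,"ry":0,"rz":0,"claw":-1}

```text
time_s: 15.22
eef_pos: [0.5266, -0.2095, 0.0735]
tool_rot: [0.112, 0.994, -0.0, 0.001]
ft_force: [0.6, -0.4, -0.1]
gripper_width: 0.0857
```

Run:
```python
from plan import *
im=arm.capture("scene")
cv2.imwrite(f"pics/c1.png",cv2.resize(im[155:255,255:345],(540,600),interpolation=cv2.INTER_CUBIC)[:,:,::-1])
o=arm.get_obs();print(o["eef_pos"],o["tool_rot"].round(4),o["gripper_width"],o["ft_force"])
```

```text
[ 0.52679744 -0.20963644  0.07371151] [ 1.121e-01  9.937e-01 -5.000e-04  1.500e-03] 0.08530719332998302 [ 0.04666649 -0.0442912  -0.08846498]
```

View pics/c1.png

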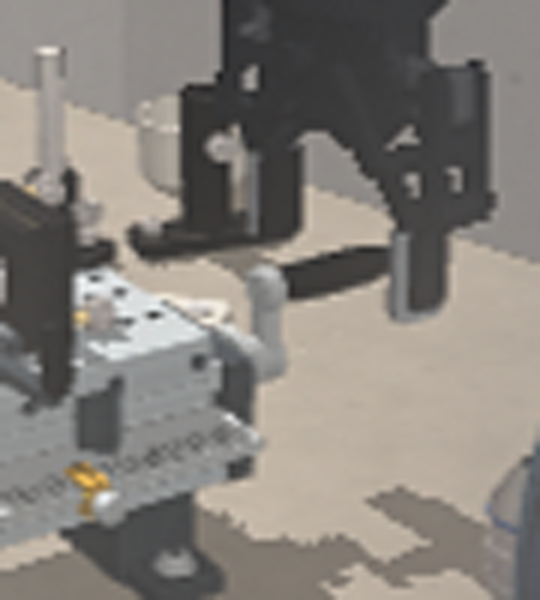

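Call:
step_arm:
  deltas:
    - {"x":0,"y":0,"z":0.002,"rx":0,"ry":0,"rz":0,"claw":1}
    - {"x":0,"y":0,"z":0,"rx":0,"ry":0,"rz":0,"claw":1}
    - {"x":0,"y":0,"z":0,"rx":0,"ry":0,"rz":0,"claw":1}
    - {"x":0,"y":0,"z":0,"rx":0,"ry":0,"rz":0,"claw":1}
    - {"x":0,"y":0,"z":0,"rx":0,"ry":0,"rz":0,"claw":1}
    - {"x":0,"y":0,"z":0,"rx":0,"ry":0,"rz":0,"claw":1}
    - {"x":0,"y":0,"z":0,"rx":0,"ry":0,"rz":0,"claw":1}
    - {"x":0,"y":0,"z":0,"rx":0,"ry":0,"rz":0,"claw":1}

```text
time_s: 15.93
eef_pos: [0.5256, -0.209, 0.0702]
tool_rot: [0.112, 0.994, 0.0, 0.0]
ft_force: [0.8, 0.4, 0.9]
gripper_width: 0.0132
```

Call:
step_arm:
  deltas:
    - {"x":0,"y":0,"z":0,"rx":0,"ry":0,"rz":0,"claw":1}
    - {"x":0,"y":0,"z":0,"rx":0,"ry":0,"rz":0,"claw":1}

```text
time_s: 16.1
eef_pos: [0.5256, -0.209, 0.0701]
tool_rot: [0.112, 0.994, -0.0, 0.0]
ft_force: [0.3, 0.8, 1.2]
gripper_width: 0.0132
```

Run:
```python
import json,numpy as np
th=np.radians(np.arange(0,601,15))
r=[dict(x=round(-28e-3*(np.sin(b)-np.sin(a)),4)+0,y=0,z=round(-28e-3*(np.cos(b)-np.cos(a)),4)+0,rx=0,ry=0,rz=0,claw=1) for a,b in zip(th[:-1],th[1:])]
for i in range(0,len(r),10):print(json.dumps(r[i:i+10]))
```

```text
[{"x": -0.0072, "y": 0, "z": 0.001, "rx": 0, "ry": 0, "rz": 0, "claw": 1}, {"x": -0.0068, "y": 0, "z": 0.0028, "rx": 0, "ry": 0, "rz": 0, "claw": 1}, {"x": -0.0058, "y": 0, "z": 0.0044, "rx": 0, "ry": 0, "rz": 0, "claw": 1}, {"x": -0.0044, "y": 0, "z": 0.0058, "rx": 0, "ry": 0, "rz": 0, "claw": 1}, {"x": -0.0028, "y": 0, "z": 0.0068, "rx": 0, "ry": 0, "rz": 0, "claw": 1}, {"x": -0.001, "y": 0, "z": 0.0072, "rx": 0, "ry": 0, "rz": 0, "claw": 1}, {"x": 0.001, "y": 0, "z": 0.0072, "rx": 0, "ry": 0, "rz": 0, "claw": 1}, {"x": 0.0028, "y": 0, "z": 0.0068, "rx": 0, "ry": 0, "rz": 0, "claw": 1}, {"x": 0.0044, "y": 0, "z": 0.0058, "rx": 0, "ry": 0, "rz": 0, "claw": 1}, {"x": 0.0058, "y": 0, "z": 0.0044, "rx": 0, "ry": 0, "rz": 0, "claw": 1}]
[{"x": 0.0068, "y": 0, "z": 0.0028, "rx": 0, "ry": 0, "rz": 0, "claw": 1}, {"x": 0.0072, "y": 0, "z": 0.001, "rx": 0, "ry": 0, "rz": 0, "claw": 1}, {"x": 0.0072, "y": 0, "z": -0.001, "rx": 0, "ry": 0, "rz": 0, "claw": 1}, {"x": 0.0068, "y": 0, "z": -0.0028, "rx": 0, "ry": 0, "rz": 0, "claw": 1}, {"x": 0.0058, "y": 0, "z": -0.0044, "rx": 0, "ry": 0, "rz":
[... 1184 characters left out ...]
0, "ry": 0, "rz": 0, "claw": 1}, {"x": 0.0028, "y": 0, "z": 0.0068, "rx": 0, "ry": 0, "rz": 0, "claw": 1}, {"x": 0.0044, "y": 0, "z": 0.0058, "rx": 0, "ry": 0, "rz": 0, "claw": 1}, {"x": 0.0058, "y": 0, "z": 0.0044, "rx": 0, "ry": 0, "rz": 0, "claw": 1}, {"x": 0.0068, "y": 0, "z": 0.0028, "rx": 0, "ry": 0, "rz": 0, "claw": 1}, {"x": 0.0072, "y": 0, "z": 0.001, "rx": 0, "ry": 0, "rz": 0, "claw": 1}, {"x": 0.0072, "y": 0, "z": -0.001, "rx": 0, "ry": 0, "rz": 0, "claw": 1}, {"x": 0.0068, "y": 0, "z": -0.0028, "rx": 0, "ry": 0, "rz": 0, "claw": 1}, {"x": 0.0058, "y": 0, "z": -0.0044, "rx": 0, "ry": 0, "rz": 0, "claw": 1}, {"x": 0.0044, "y": 0, "z": -0.0058, "rx": 0, "ry": 0, "rz": 0, "claw": 1}]
```

Call:
step_arm:
  deltas:
    - {"x":-0.0072,"y":0,"z":0.001,"rx":0,"ry":0,"rz":0,"claw":1}
    - {"x":-0.0068,"y":0,"z":0.0028,"rx":0,"ry":0,"rz":0,"claw":1}
    - {"x":-0.0058,"y":0,"z":0.0044,"rx":0,"ry":0,"rz":0,"claw":1}
    - {"x":-0.0044,"y":0,"z":0.0058,"rx":0,"ry":0,"rz":0,"claw":1}
    - {"x":-0.0028,"y":0,"z":0.0068,"rx":0,"ry":0,"rz":0,"claw":1}
    - {"x":-0.001,"y":0,"z":0.0072,"rx":0,"ry":0,"rz":0,"claw":1}

```text
time_s: 16.6
eef_pos: [0.5532, -0.2154, 0.041]
tool_rot: [0.112, 0.994, -0.0, -0.0]
ft_force: [-2.5, -0.8, 1.5]
gripper_width: 0.0129
```

```bash
cat > cr.py <<'E'
from meas import *
o=arm.get_obs();e=o["eef_pos"];s=st(e);z=e[2]*1000
s0=st(np.array([.5256,-.2090]))[0]
print("tcp stage",s.round(2),z.round(2),"angle",np.degrees(np.arctan2(s[0]-s0,z-(70.1-28))).round(2),"rad",np.hypot(s[0]-s0,z-42.1).round(2),o["ft_force"].round(1),o["tool_rot"].round(4),o["gripper_width"].round(4),o["time_s"])
E
python3 cr.py
```

```text
Traceback (most recent call last):
  File "cr.py", line 4, in <module>
    print("tcp stage",s.round(2),z.round(2),"angle",np.degrees(np.arctan2(s[0]-s0,z-(70.1-28))).round(2),"rad",np.hypot(s[0]-s0,z-42.1).round(2),o["ft_force"].round(1),o["tool_rot"].round(4),o["gripper_width"].round(4),o["time_s"])
                                                                                                                                                                                               ^^^^^^^^^^^^^^^^^^^^^^^^
AttributeError: 'float' object has no attribute 'round'
```

Call:
step_arm:
  deltas:
    - {"x":0.001,"y":0,"z":0.0072,"rx":0,"ry":0,"rz":0,"claw":1}
    - {"x":0.0028,"y":0,"z":0.0068,"rx":0,"ry":0,"rz":0,"claw":1}
    - {"x":0.0044,"y":0,"z":0.0058,"rx":0,"ry":0,"rz":0,"claw":1}
    - {"x":0.0058,"y":0,"z":0.0044,"rx":0,"ry":0,"rz":0,"claw":1}
    - {"x":0.0068,"y":0,"z":0.0028,"rx":0,"ry":0,"rz":0,"claw":1}
    - {"x":0.0072,"y":0,"z":0.001,"rx":0,"ry":0,"rz":0,"claw":1}

```text
time_s: 17.1
eef_pos: [0.5258, -0.209, 0.0141]
tool_rot: [0.112, 0.994, 0.0, 0.001]
ft_force: [2.1, -0.1, 3.3]
gripper_width: 0.0133
```

Call:
step_arm:
  deltas:
    - {"x":0.0072,"y":0,"z":-0.001,"rx":0,"ry":0,"rz":0,"claw":1}
    - {"x":0.0068,"y":0,"z":-0.0028,"rx":0,"ry":0,"rz":0,"claw":1}
    - {"x":0.0058,"y":0,"z":-0.0044,"rx":0,"ry":0,"rz":0,"claw":1}
    - {"x":0.0044,"y":0,"z":-0.0058,"rx":0,"ry":0,"rz":0,"claw":1}
    - {"x":0.0028,"y":0,"z":-0.0068,"rx":0,"ry":0,"rz":0,"claw":1}
    - {"x":0.001,"y":0,"z":-0.0072,"rx":0,"ry":0,"rz":0,"claw":1}
    - {"x":-0.001,"y":0,"z":-0.0072,"rx":0,"ry":0,"rz":0,"claw":1}
    - {"x":-0.0028,"y":0,"z":-0.0068,"rx":0,"ry":0,"rz":0,"claw":1}
    - {"x":-0.0044,"y":0,"z":-0.0058,"rx":0,"ry":0,"rz":0,"claw":1}
    - {"x":-0.0058,"y":0,"z":-0.0044,"rx":0,"ry":0,"rz":0,"claw":1}

```text
time_s: 17.93
eef_pos: [0.5107, -0.2053, 0.0661]
tool_rot: [0.112, 0.994, 0.0, -0.001]
ft_force: [2.1, 0.1, -7.6]
gripper_width: 0.0128
```

```bash
sed -i 's/o\["gripper_width"\].round(4)/o["gripper_width"]/' cr.py; python3 cr.py
```

```text
tcp stage [ -15.65 -165.49] 66.05 angle -32.63 rad 28.44 [ 2.1  0.1 -7.6] [ 1.120e-01  9.937e-01  3.000e-04 -1.400e-03] 0.012807909194343492 17.9333
```

Call:
step_arm:
  deltas:
    - {"x":-0.0068,"y":0,"z":-0.0028,"rx":0,"ry":0,"rz":0,"claw":1}
    - {"x":-0.0072,"y":0,"z":-0.001,"rx":0,"ry":0,"rz":0,"claw":1}
    - {"x":-0.0072,"y":0,"z":0.001,"rx":0,"ry":0,"rz":0,"claw":1}
    - {"x":-0.0068,"y":0,"z":0.0028,"rx":0,"ry":0,"rz":0,"claw":1}
    - {"x":-0.0058,"y":0,"z":0.0044,"rx":0,"ry":0,"rz":0,"claw":1}
    - {"x":-0.0044,"y":0,"z":0.0058,"rx":0,"ry":0,"rz":0,"claw":1}
    - {"x":-0.0028,"y":0,"z":0.0068,"rx":0,"ry":0,"rz":0,"claw":1}
    - {"x":-0.001,"y":0,"z":0.0072,"rx":0,"ry":0,"rz":0,"claw":1}

```text
time_s: 18.6
eef_pos: [0.5532, -0.2154, 0.0411]
tool_rot: [0.112, 0.994, -0.0, -0.0]
ft_force: [-3.2, -0.7, 1.7]
gripper_width: 0.0131
```

Call:
step_arm:
  deltas:
    - {"x":0.001,"y":0,"z":0.0072,"rx":0,"ry":0,"rz":0,"claw":1}
    - {"x":0.0028,"y":0,"z":0.0068,"rx":0,"ry":0,"rz":0,"claw":1}
    - {"x":0.0044,"y":0,"z":0.0058,"rx":0,"ry":0,"rz":0,"claw":1}
    - {"x":0.0058,"y":0,"z":0.0044,"rx":0,"ry":0,"rz":0,"claw":1}
    - {"x":0.0068,"y":0,"z":0.0028,"rx":0,"ry":0,"rz":0,"claw":1}
    - {"x":0.0072,"y":0,"z":0.001,"rx":0,"ry":0,"rz":0,"claw":1}
    - {"x":0.0072,"y":0,"z":-0.001,"rx":0,"ry":0,"rz":0,"claw":1}
    - {"x":0.0068,"y":0,"z":-0.0028,"rx":0,"ry":0,"rz":0,"claw":1}
    - {"x":0.0058,"y":0,"z":-0.0044,"rx":0,"ry":0,"rz":0,"claw":1}
    - {"x":0.0044,"y":0,"z":-0.0058,"rx":0,"ry":0,"rz":0,"claw":1}

```text
time_s: 19.43
eef_pos: [0.5018, -0.2033, 0.0286]
tool_rot: [0.112, 0.994, 0.0, 0.001]
ft_force: [5.5, 0.3, -0.1]
gripper_width: 0.0127
```

```bash
python3 cr.py
python3 - <<'E'
from meas import *
def rect(n,im,z=69.5):
    src=proj(n,S(p,[(-70,-40,z),(-70,20,z),(-25,20,z),(-25,-40,z)])).astype(np.float32)
    return cv2.warpPerspective(im,cv2.getPerspectiveTransform(src,np.float32([(0,450),(600,450),(600,0),(0,0)])),(600,450),flags=cv2.INTER_CUBIC)
for n,(x0,y0,x1,y1,k) in dict(top=(215,160,345,255,6),scene=(225,195,315,260,8)).items():
    im=arm.capture(n)[:,:,::-1].copy();cv2.imwrite(f"pics/{n}3.png",im)
    cv2.imwrite(f"pics/r3{n}.png",rect(n,im))
    cv2.imwrite(f"pics/q3{n}.png",cv2.resize(im[y0:y1,x0:x1],None,fx=k,fy=k,interpolation=cv2.INTER_CUBIC))
    print(brass(n,im))
E
python3 cr.py
```

```text
tcp stage [ -24.76 -165.49] 28.56 angle -118.98 rad 27.94 [ 5.5  0.3 -0.1] [1.120e-01 9.937e-01 2.000e-04 6.000e-04] 0.01270496300734113 19.4333
(np.float64(262.8886625933469), np.float64(233.41887304820096), np.int64(23))
(np.float64(269.26683291770576), np.float64(234.6284289276808), np.int64(13))
tcp stage [ -25.   -165.51] 29.2 angle -117.59 rad 27.86 [1.5 2.1 3. ] [1.121e-01 9.937e-01 1.000e-04 4.000e-04] 0.012761978267892906 19.5333
```

View pics/r3top.png

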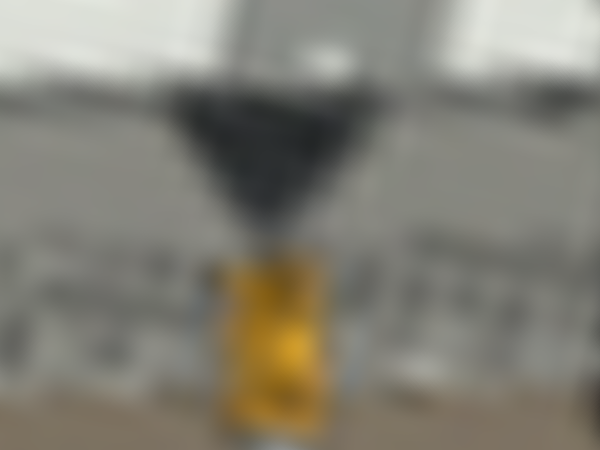

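View pics/q3top.png

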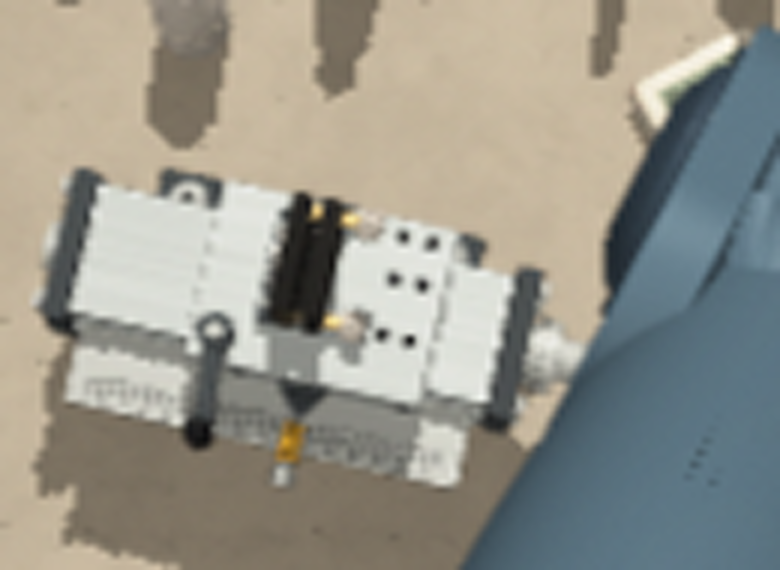

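View pics/q3scene.png

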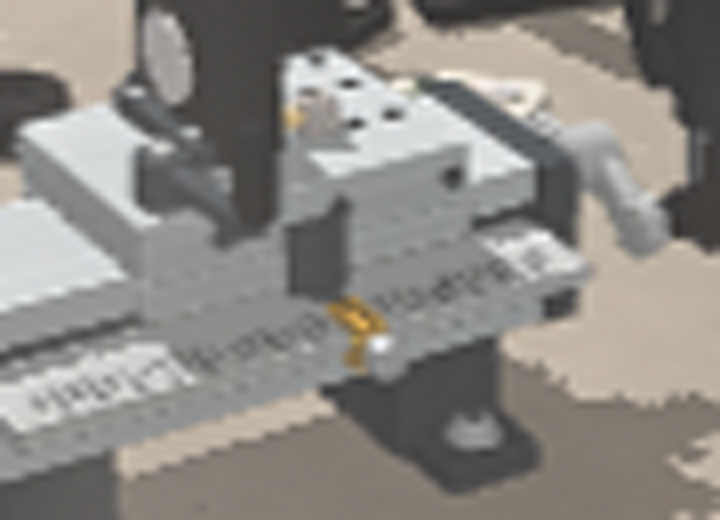

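```bash
cat > prof.py <<'E'
from meas import *
def samp(n,im,xs,ys,z):
    P=[(x,y,z) for x in xs for y in ys];uv=proj(n,S(p,P)).astype(np.float32).reshape(len(xs),len(ys),2)
    return cv2.remap(im.astype(np.float32),uv[...,0],uv[...,1],cv2.INTER_LINEAR)
def index_c(n,im,yc,z=69):
    g=cv2.cvtColor(im,cv2.COLOR_BGR2GRAY);ys=np.arange(yc-13,yc+13,.25);xs=np.arange(-46,-39.5,1.)
    A=samp(n,g,xs,ys,z);out=[]
    for r in A:
        b=np.median(np.r_[r[:8],r[-8:]]);w=np.clip(b-r-15,0,None)
        out.append((ys*w).sum()/w.sum())
    return np.round(out,2)
def brass_c(n,im,yc=-12.3,z=70):
    h=cv2.cvtColor(im,cv2.COLOR_BGR2Lab).astype(np.float32)[...,2]-128
    ys=np.arange(yc-9,yc+9,.25);xs=np.arange(-63,-53.5,1.)
    A=samp(n,h,xs,ys,z);out=[]
    for r in A:
        w=np.clip(r-np.percentile(r,20)-8,0,None);out.append((ys*w).sum()/w.sum())
    return np.round(out,2)
def line_c(n,im,yc=-12.3,z=70):
    g=cv2.cvtColor(im,cv2.COLOR_BGR2HSV)[...,2];ys=np.arange(yc-7,yc+7,.5);xs=np.arange(-59,-50.5,1.)
    return xs,ys,samp(n,g,xs,ys,z).astype(int)
E
python3 - <<'E'
from prof import *
for k,yc in((0,-29),(2,-29),(3,-12.5)):
    im=cv2.imread(f"pics/top{k}.png");i=index_c("top",im,yc);b=brass_c("top",im)
    print(k,"idx",i,i.mean().round(2),"brass",b,b.mean().round(2))
xs,ys,A=line_c("top",cv2.imread("pics/top2.png"));print(ys.tolist())
for x,r in zip(xs,A):print(x,r.tolist())
E
```

```text
0 idx [-29.28 -29.59 -29.78 -29.67 -29.62 -29.56 -29.4 ] -29.56 brass [-12.26 -12.36 -12.54 -12.55 -12.49 -12.5  -12.46 -12.33 -12.37 -12.61] -12.45
2 idx [-29.27 -29.57 -29.77 -29.67 -29.63 -29.58 -29.41] -29.56 brass [-12.14 -12.14 -12.22 -12.23 -12.28 -12.38 -12.4  -12.34 -12.41 -12.65] -12.32
3 idx [-13.13 -13.06 -12.89 -12.89 -12.83 -12.68 -12.65] -12.88 brass [-12.14 -12.13 -12.14 -12.14 -12.25 -12.4  -12.39 -12.33 -12.4  -12.66] -12.3
[-19.3, -18.8, -18.3, -17.8, -17.3, -16.8, -16.3, -15.8, -15.3, -14.8, -14.3, -13.8, -13.3, -12.8, -12.3, -11.8, -11.3, -10.8, -10.3, -9.8, -9.3, -8.8, -8.3, -7.800000000000001, -7.300000000000001, -6.800000000000001, -6.300000000000001, -5.800000000000001]
-59.0 [121, 123, 125, 129, 136, 143, 150, 156, 163, 167, 171, 176, 179, 183, 187, 189, 192, 195, 196, 195, 185, 174, 165, 156, 146, 143, 141, 138]
-58.0 [117, 121, 126, 130, 135, 139, 144, 149, 152, 156, 159, 161, 164, 166, 167, 169, 172, 172, 175, 177, 169, 162, 154, 145, 138, 135, 134, 133]
-57.0 [113, 117, 121, 126, 130, 134, 138, 141, 144, 147, 148, 150, 150, 149, 149, 150, 151, 153, 155, 
[... 225 characters left out ...]
27, 130, 132, 134, 135, 136, 135, 133, 131, 128, 126, 127, 130, 134, 139, 143, 142, 136, 129, 123, 116, 112, 112]
-54.0 [103, 106, 111, 117, 123, 129, 132, 133, 133, 133, 133, 131, 128, 125, 121, 118, 116, 121, 127, 131, 135, 140, 134, 128, 124, 119, 115, 113]
-53.0 [103, 102, 109, 115, 122, 130, 135, 133, 131, 129, 126, 124, 121, 118, 117, 116, 115, 118, 122, 126, 129, 133, 132, 128, 124, 121, 117, 114]
-52.0 [108, 106, 110, 116, 122, 126, 129, 128, 125, 120, 117, 113, 110, 110, 111, 111, 113, 115, 118, 121, 124, 128, 129, 127, 124, 122, 119, 118]
-51.0 [119, 118, 120, 122, 123, 124, 124, 124, 118, 113, 109, 103, 99, 103, 107, 110, 113, 115, 118, 120, 122, 124, 125, 124, 123, 122, 122, 122]
```

Run:
```python
from prof import *
D={}
for k in range(6):
  for n in("top","scene"):
    arm.capture(n);r={}
    for t in("index_tip","rider_line"):
        L=[x for x in arm.landmark_of(n,t)]
        ref=S(p,[(-50,-13,69)])[0]
        L=[x for x in L if np.linalg.norm(x["xyz"]-ref)<.015]
        if L:r[t]=st(np.array(L[0]["xyz"]));D.setdefault((n,t),[]).append(r[t])
for k,v in D.items():print(k,len(v),np.mean(v,0).round(2),np.std(v,0).round(2))
for k in(2,3):
    im=cv2.imread(f"pics/scene{k}.png")
    src=proj("scene",S(p,[(-68,-35,69.5),(-68,5,69.5),(-38,5,69.5),(-38,-35,69.5)])).astype(np.float32)
    o=cv2.warpPerspective(im,cv2.getPerspectiveTransform(src,np.float32([(0,300),(400,300),(400,0),(0,0)])),(400,300),flags=cv2.INTER_LANCZOS4)
    o2=cv2.resize(im[220:248,254:286],None,fx=12.5,fy=12.5,interpolation=cv2.INTER_NEAREST)
    cv2.imwrite(f"pics/rs{k}.png",np.vstack([o,o2[:300]]))
cv2.imwrite("pics/rs.png",np.hstack([cv2.imread("pics/rs2.png"),cv2.imread("pics/rs3.png")]))
```

```text
('top', 'index_tip') 6 [-46.23 -14.59] [0.71 0.55]
('top', 'rider_line') 6 [-52.49  -9.23] [1.07 1.56]
('scene', 'index_tip') 6 [-49.29 -13.41] [1.29 1.95]
('scene', 'rider_line') 5 [-54.77 -11.42] [1.4  1.33]
```

View pics/rs.png

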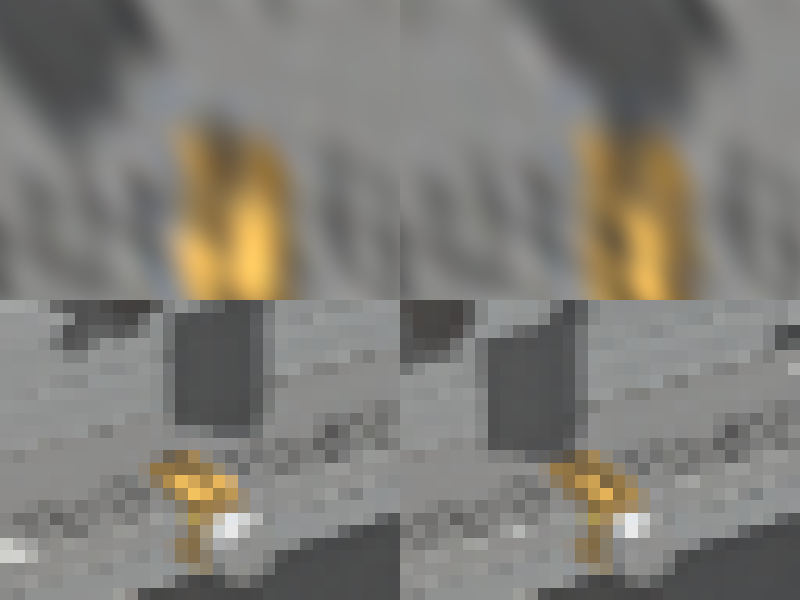

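Call:
step_arm:
  deltas:
    - {"x":0.0019,"y":0,"z":-0.004,"rx":0,"ry":0,"rz":0,"claw":1}
    - {"x":0.0012,"y":0,"z":-0.0042,"rx":0,"ry":0,"rz":0,"claw":1}
    - {"x":0,"y":0,"z":0,"rx":0,"ry":0,"rz":0,"claw":1}
    - {"x":0,"y":0,"z":0,"rx":0,"ry":0,"rz":0,"claw":1}
    - {"x":0,"y":0,"z":0,"rx":0,"ry":0,"rz":0,"claw":1}

```text
time_s: 21.75
eef_pos: [0.499, -0.2027, 0.0362]
tool_rot: [0.112, 0.994, 0.0, 0.0]
ft_force: [4.8, 2.0, 3.4]
gripper_width: 0.0136
```

```bash
python3 cr.py
python3 - <<'E'
from prof import *
for n in("top","scene"):
    im=arm.capture(n)[:,:,::-1].copy();cv2.imwrite(f"pics/{n}4.png",im)
im=cv2.imread("pics/top4.png");i=index_c("top",im,-12.4);b=brass_c("top",im);print(i,i.mean(),b,b.mean())
P=[]
for n,k in(("top",2),("top",4)):
    im=cv2.imread(f"pics/{n}{k}.png")
    P.append(cv2.resize(im[222:245,250:283],None,fx=12,fy=12,interpolation=cv2.INTER_NEAREST))
im=cv2.imread("pics/top4.png")
src=proj("top",S(p,[(-68,-35,69.5),(-68,5,69.5),(-34,5,69.5),(-34,-35,69.5)])).astype(np.float32)
o=cv2.warpPerspective(im,cv2.getPerspectiveTransform(src,np.float32([(0,340),(400,340),(400,0),(0,0)])),(792,300),flags=cv2.INTER_LANCZOS4)
cv2.imwrite("pics/f4.png",np.vstack([np.hstack(P),o]))
# screw (bright) centroid and brass edge analysis
L=cv2.cvtColor(im,cv2.COLOR_BGR2Lab).astype(np.float32);ys=np.arange(-22,-2,.1)
for x in range(-63,-51):
    r=samp("top",L[...,2]-128,[x],ys,70)[0];m=r.max();t=m*.5;j=np.nonzero(r>t)[0];print(x,round(m),ys[j[0]].round(2),ys[j[-1]].round(2),((ys[j[0]]+ys[j[-1]])/2).round(2))
E
```

```text
tcp stage [ -27.63 -165.51] 36.24 angle -102.11 rad 27.93 [4.8 2.  3.4] [1.120e-01 9.937e-01 2.000e-04 2.000e-04] 0.013581658909803767 21.75
[-12.59 -12.47 -12.38 -12.34 -12.26 -12.21 -12.23] -12.354285714285714 [-11.9  -12.06 -12.14 -12.17 -12.27 -12.38 -12.36 -12.29 -12.35 -12.61] -12.252999999999998
-63 48 -17.0 -7.1 -12.05
-62 46 -17.1 -7.1 -12.1
-61 51 -17.0 -7.6 -12.3
-60 56 -16.8 -8.0 -12.4
-59 55 -16.8 -8.0 -12.4
-58 49 -17.1 -7.9 -12.5
-57 46 -16.9 -7.8 -12.35
-56 44 -16.7 -7.7 -12.2
-55 43 -16.7 -7.8 -12.25
-54 42 -17.1 -7.9 -12.5
-53 35 -17.7 -7.8 -12.75
-52 26 -18.0 -7.4 -12.7
```

View pics/f4.png

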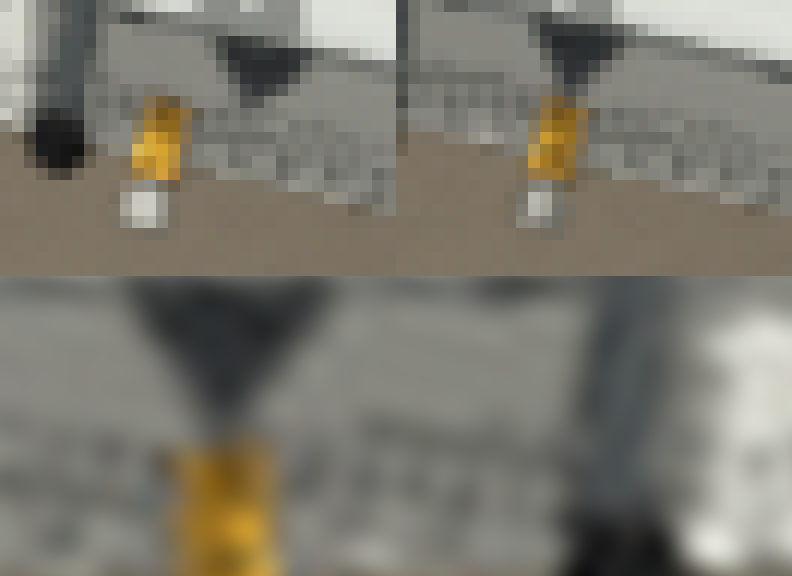

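Call:
step_arm:
  deltas:
    - {"x":0,"y":0,"z":0,"rx":0,"ry":0,"rz":0,"claw":-1}
    - {"x":0,"y":0,"z":0,"rx":0,"ry":0,"rz":0,"claw":-1}
    - {"x":0,"y":0,"z":0,"rx":0,"ry":0,"rz":0,"claw":-1}
    - {"x":0,"y":0,"z":0,"rx":0,"ry":0,"rz":0,"claw":-1}
    - {"x":0,"y":0,"z":0,"rx":0,"ry":0,"rz":0,"claw":-1}
    - {"x":0,"y":0,"z":-0.015,"rx":0,"ry":0,"rz":0,"claw":-1}
    - {"x":0,"y":0,"z":-0.03,"rx":0,"ry":0,"rz":0,"claw":-1}
    - {"x":0,"y":0,"z":-0.035,"rx":0,"ry":0,"rz":0,"claw":-1}
    - {"x":0,"y":0,"z":-0.035,"rx":0,"ry":0,"rz":0,"claw":0}
    - {"x":0,"y":0,"z":-0.035,"rx":0,"ry":0,"rz":0,"claw":1}

```text
time_s: 22.68
eef_pos: [0.498, -0.2027, 0.1874]
tool_rot: [0.112, 0.994, 0.0, -0.001]
ft_force: [0.9, 0.1, -0.6]
gripper_width: 0.0639
```

Run:
```python
from prof import *
for n in("top","scene"):
    im=arm.capture(n)[:,:,::-1].copy();cv2.imwrite(f"pics/{n}5.png",im)
    for t in("lever_grip","lever_pivot","index_tip","rider_line"):
        print(n,t,[(st(np.array(x["xyz"])).round(1),round(x["xyz"][2],3),round(x["confidence"],2)) for x in arm.landmark_of(n,t)][:2])
im=cv2.imread("pics/top5.png");i=index_c("top",im,-12.4);b=brass_c("top",im);print(i,i.mean(),b,b.mean())
cv2.imwrite("pics/t5.png",cv2.resize(im[160:255,215:345],None,fx=6,fy=6,interpolation=cv2.INTER_CUBIC))
# dark grip blob in top
u,v=proj("top",S(p,[(-70,20,137)]))[0];Y,X=np.mgrid[:420,:560];m=(im.max(2)<55)&(np.hypot(X-u,Y-v)<10)
print(m.sum(),st(onz("top",(X[m].mean(),Y[m].mean()),.13)))
print(arm.get_obs()["eef_pos"],arm.get_obs()["time_s"])
```

```text
top lever_grip [(array([-68.8,  23.3]), 0.125, 0.66)]
top lever_pivot [(array([-23.6,  24.8]), 0.127, 0.88)]
top index_tip [(array([-46.1, -13.8]), 0.071, 0.8), (array([ 51.9, 212. ]), -0.0, 0.55)]
top rider_line [(array([-52.9, -10. ]), 0.072, 0.53)]
scene lever_grip [(array([-71.2,  18.6]), 0.122, 0.62)]
scene lever_pivot [(array([-23.8,  24.8]), 0.124, 0.89)]
scene index_tip [(array([-50.3, -15.4]), 0.064, 0.88)]
scene rider_line [(array([-51. ,  -9.2]), 0.068, 0.59)]
[-12.58 -12.5  -12.42 -12.35 -12.25 -12.2  -12.22] -12.36 [-11.92 -12.08 -12.15 -12.19 -12.29 -12.4  -12.38 -12.32 -12.39 -12.63] -12.275
18 [-70.36308501  20.73729556]
[ 0.49788097 -0.20236217  0.18466969] 23.1833
```

View pics/t5.png

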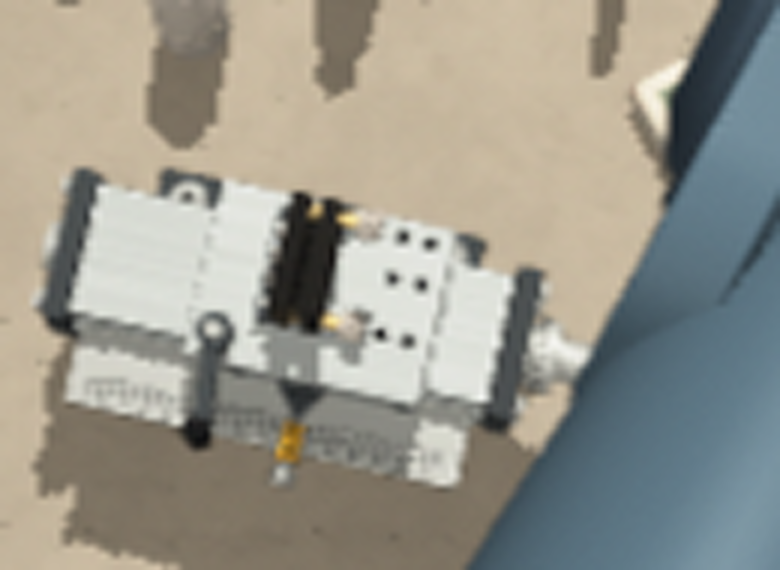

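```bash
cat > lev.py <<'E'
from meas import *
n=np.array([np.sin(.6),-np.cos(.6)])
def tcp(th,off,piv=(-27,25.4)):
    s=np.array(piv)-44*np.array([np.cos(th),np.sin(th)]);q=s-n*off
    return stg(*q)
E
python3 - <<'E'
from lev import *
a=tcp(.08,26);print(a)
plan([(a[0],a[1],.195,201.5),(a[0],a[1],.117,201.5)],dec=3,vmax=.032,claw=1)
E
```

```text
[0.48905546 0.01379764]
[{"x":0.008,"y":0.03,"z":-0.001,"rx":0,"ry":0,"rz":-4.9,"claw":1},{"x":0.006,"y":0.03,"z":-0.001,"rx":0,"ry":0,"rz":-4.9,"claw":1},{"x":0.003,"y":0.031,"z":-0.002,"rx":0,"ry":0,"rz":-4.9,"claw":1},{"x":0,"y":0.031,"z":-0.001,"rx":0,"ry":0,"rz":-4.9,"claw":1},{"x":-0.002,"y":0.031,"z":-0.002,"rx":0,"ry":0,"rz":-4.9,"claw":1},{"x":-0.005,"y":0.03,"z":-0.001,"rx":0.1,"ry":-0.1,"rz":-4.9,"claw":1},{"x":-0.008,"y":0.03,"z":-0.002,"rx":0,"ry":0,"rz":-5.0,"claw":1},{"x":0,"y":0,"z":0.026,"rx":0,"ry":0,"rz":0,"claw":1},{"x":0,"y":0,"z":0.026,"rx":0,"ry":0,"rz":0,"claw":1},{"x":0,"y":0,"z":0.026,"rx":0,"ry":0,"rz":0,"claw":1}]
end [0.489  0.0138 0.117 ] n 10
```

Call:
step_arm:
  deltas:
    - {"x":0.008,"y":0.03,"z":-0.001,"rx":0,"ry":0,"rz":-4.9,"claw":1}
    - {"x":0.006,"y":0.03,"z":-0.001,"rx":0,"ry":0,"rz":-4.9,"claw":1}
    - {"x":0.003,"y":0.031,"z":-0.002,"rx":0,"ry":0,"rz":-4.9,"claw":1}
    - {"x":0,"y":0.031,"z":-0.001,"rx":0,"ry":0,"rz":-4.9,"claw":1}
    - {"x":-0.002,"y":0.031,"z":-0.002,"rx":0,"ry":0,"rz":-4.9,"claw":1}
    - {"x":-0.005,"y":0.03,"z":-0.001,"rx":0,"ry":0,"rz":-4.9,"claw":1}
    - {"x":-0.008,"y":0.03,"z":-0.002,"rx":0,"ry":0,"rz":-5.0,"claw":1}
    - {"x":0,"y":0,"z":0,"rx":0,"ry":0,"rz":0,"claw":1}
    - {"x":0,"y":0,"z":0,"rx":0,"ry":0,"rz":0,"claw":1}
    - {"x":0,"y":0,"z":0,"rx":0,"ry":0,"rz":0,"claw":1}

```text
time_s: 24.02
eef_pos: [0.4897, 0.013, 0.1957]
tool_rot: [-0.187, 0.982, -0.0, -0.0]
ft_force: [-0.2, -0.5, 0.0]
gripper_width: 0.0001
```

Run:
```python
from lev import *
a=tcp(.08,26);print(a,arm.get_obs()["eef_pos"],arm.get_obs()["tool_rot"],arm.get_obs()["gripper_width"])
plan([(a[0],a[1],.117,201.5)],dec=3,vmax=.02,claw=1)
```

```text
[0.48905546 0.01379764] [0.48970411 0.01303038 0.19569571] [-1.86621387e-01  9.82431802e-01 -1.20126253e-04 -4.44989118e-04] 0.00013051791240921182
[{"x":0,"y":0,"z":0.02,"rx":0,"ry":0,"rz":0,"claw":1},{"x":0,"y":0,"z":0.02,"rx":0,"ry":0,"rz":0,"claw":1},{"x":0,"y":0,"z":0.019,"rx":0,"ry":0,"rz":0,"claw":1},{"x":0,"y":0.001,"z":0.02,"rx":0,"ry":-0.1,"rz":0,"claw":1}]
end [0.4893 0.0139 0.1167] n 4
```

Call:
step_arm:
  deltas:
    - {"x":0,"y":0,"z":0.02,"rx":0,"ry":0,"rz":0,"claw":1}
    - {"x":0,"y":0,"z":0.02,"rx":0,"ry":0,"rz":0,"claw":1}
    - {"x":0,"y":0,"z":0.02,"rx":0,"ry":0,"rz":0,"claw":1}
    - {"x":0,"y":0,"z":0.018,"rx":0,"ry":0,"rz":0,"claw":1}
    - {"x":0,"y":0,"z":0,"rx":0,"ry":0,"rz":0,"claw":1}
    - {"x":0,"y":0,"z":0,"rx":0,"ry":0,"rz":0,"claw":1}

```text
time_s: 24.52
eef_pos: [0.4888, 0.0122, 0.1173]
tool_rot: [-0.186, 0.983, 0.0, -0.001]
ft_force: [0.7, -0.3, -0.6]
gripper_width: 0.0002
```

Run:
```python
from lev import *
im=arm.capture("scene")
cv2.imwrite(f"pics/l1.png",cv2.resize(im[150:250,205:305],(600,600),interpolation=cv2.INTER_CUBIC)[:,:,::-1])
o=arm.get_obs();print(o["eef_pos"],o["ft_force"])
w=[(*tcp(t,f),.1175,201.5) for t,f in((.08,17),(.2,17),(.32,17),(.44,17),(.56,17),(.68,17),(.8,17),(.92,17),(1.04,17),(1.12,17),(1.16,17),(1.2,17))]
plan(w,dec=4,vmax=.02,claw=1)
```

```text
[0.48994459 0.0123309  0.118435  ] [ 0.45622951 -0.63143364 -0.12486867]
[{"x":0.0003,"y":-0.0073,"z":0.0009,"rx":0,"ry":0,"rz":-0.1,"claw":1},{"x":0.0023,"y":-0.0047,"z":0,"rx":0,"ry":0,"rz":0,"claw":1},{"x":0.0018,"y":-0.005,"z":0,"rx":0,"ry":0,"rz":0,"claw":1},{"x":0.0011,"y":-0.0052,"z":0,"rx":0,"ry":0,"rz":0,"claw":1},{"x":0.0006,"y":-0.0052,"z":0,"rx":0,"ry":0,"rz":0,"claw":1},{"x":-0.0001,"y":-0.0053,"z":0,"rx":0,"ry":0,"rz":0,"claw":1},{"x":-0.0008,"y":-0.0052,"z":0,"rx":0,"ry":0,"rz":0,"claw":1},{"x":-0.0013,"y":-0.0051,"z":0,"rx":0,"ry":0,"rz":0,"claw":1},{"x":-0.002,"y":-0.0049,"z":0,"rx":0,"ry":0,"rz":0,"claw":1},{"x":-0.0016,"y":-0.0031,"z":0,"rx":0,"ry":0,"rz":0,"claw":1}]
[{"x":-0.0009,"y":-0.0015,"z":0,"rx":0,"ry":0,"rz":0,"claw":1},{"x":-0.001,"y":-0.0015,"z":0,"rx":0,"ry":0,"rz":0,"claw":1}]
end [ 0.5112 -0.0373  0.1175] n 12
```

View pics/l1.png

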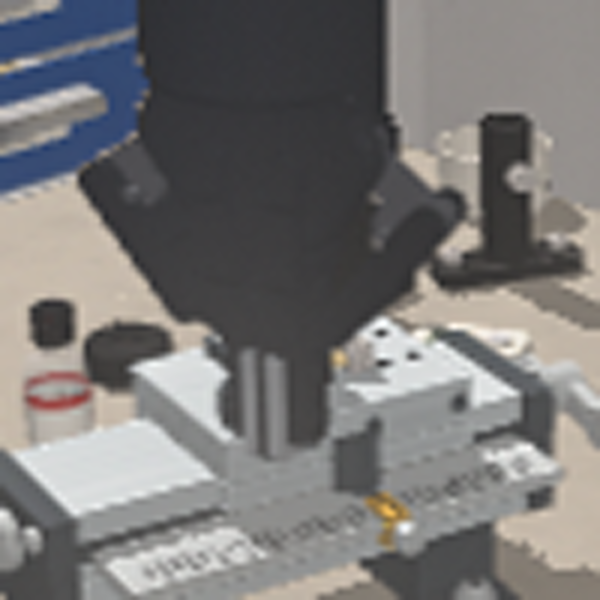

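Call:
step_arm:
  deltas:
    - {"x":0.0003,"y":-0.0073,"z":-0.0035,"rx":0,"ry":0,"rz":0,"claw":1}
    - {"x":0.0023,"y":-0.0047,"z":0,"rx":0,"ry":0,"rz":0,"claw":1}
    - {"x":0.0018,"y":-0.005,"z":0,"rx":0,"ry":0,"rz":0,"claw":1}
    - {"x":0.0011,"y":-0.0052,"z":0,"rx":0,"ry":0,"rz":0,"claw":1}
    - {"x":0,"y":0,"z":0,"rx":0,"ry":0,"rz":0,"claw":1}

```text
time_s: 24.98
eef_pos: [0.4935, -0.0106, 0.1222]
tool_rot: [-0.186, 0.983, -0.0, 0.001]
ft_force: [0.0, 0.6, -0.0]
gripper_width: 0.0004
```

Call:
step_arm:
  deltas:
    - {"x":0.0006,"y":-0.0052,"z":0,"rx":0,"ry":0,"rz":0,"claw":1}
    - {"x":-0.0001,"y":-0.0053,"z":0,"rx":0,"ry":0,"rz":0,"claw":1}
    - {"x":-0.0008,"y":-0.0052,"z":0,"rx":0,"ry":0,"rz":0,"claw":1}
    - {"x":-0.0013,"y":-0.0051,"z":0,"rx":0,"ry":0,"rz":0,"claw":1}
    - {"x":0,"y":0,"z":0,"rx":0,"ry":0,"rz":0,"claw":1}

```text
time_s: 25.4
eef_pos: [0.5029, -0.0291, 0.1216]
tool_rot: [-0.186, 0.982, -0.0, 0.0]
ft_force: [-0.0, 0.1, 0.2]
gripper_width: -0.0005
```

Run:
```python
from lev import *
im=arm.capture("scene")
cv2.imwrite(f"pics/l2.png",cv2.resize(im[150:250,205:305],(600,600),interpolation=cv2.INTER_CUBIC)[:,:,::-1])
o=arm.get_obs();print(o["eef_pos"],o["ft_force"],st(o["eef_pos"]))
```

```text
[ 0.5028498  -0.02884692  0.12167562] [ 0.27095432  0.28222836 -0.14712762] [-62.59830807   4.83894658]
```

View pics/l2.png

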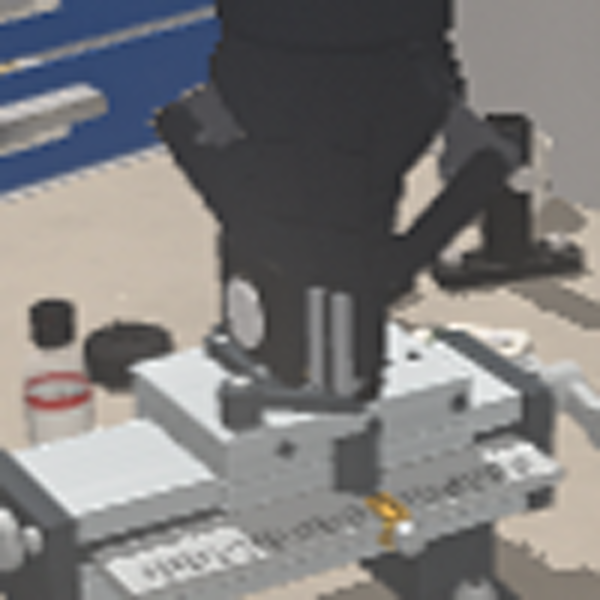

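Call:
step_arm:
  deltas:
    - {"x":-0.002,"y":-0.0049,"z":0,"rx":0,"ry":0,"rz":0,"claw":1}
    - {"x":-0.0016,"y":-0.0031,"z":0,"rx":0,"ry":0,"rz":0,"claw":1}
    - {"x":-0.0009,"y":-0.0015,"z":0,"rx":0,"ry":0,"rz":0,"claw":1}
    - {"x":-0.001,"y":-0.0015,"z":0,"rx":0,"ry":0,"rz":0,"claw":1}
    - {"x":0,"y":0,"z":0,"rx":0,"ry":0,"rz":0,"claw":1}

```text
time_s: 25.87
eef_pos: [0.5115, -0.0365, 0.1216]
tool_rot: [-0.187, 0.982, 0.0, 0.0]
ft_force: [-0.5, 0.1, 0.2]
gripper_width: -0.0001
```

Call:
step_arm:
  deltas:
    - {"x":-0.001,"y":-0.0015,"z":0,"rx":0,"ry":0,"rz":0,"claw":1}
    - {"x":0,"y":0,"z":0,"rx":0,"ry":0,"rz":0,"claw":1}

```text
time_s: 26.03
eef_pos: [0.5129, -0.0375, 0.1216]
tool_rot: [-0.187, 0.982, 0.0, 0.0]
ft_force: [-0.6, 0.6, -0.8]
gripper_width: -0.0001
```

Call:
step_arm:
  deltas:
    - {"x":-0.001,"y":-0.0015,"z":0,"rx":0,"ry":0,"rz":0,"claw":1}
    - {"x":0,"y":0,"z":0,"rx":0,"ry":0,"rz":0,"claw":1}

```text
time_s: 26.2
eef_pos: [0.5139, -0.0382, 0.1216]
tool_rot: [-0.187, 0.982, 0.0, -0.0]
ft_force: [-1.8, 1.4, 1.3]
gripper_width: -0.0
```

Call:
step_arm:
  deltas:
    - {"x":-0.001,"y":-0.0015,"z":0,"rx":0,"ry":0,"rz":0,"claw":1}
    - {"x":0,"y":0,"z":0,"rx":0,"ry":0,"rz":0,"claw":1}

```text
time_s: 26.37
eef_pos: [0.5143, -0.0384, 0.1214]
tool_rot: [-0.187, 0.982, 0.002, -0.001]
ft_force: [-5.1, 4.3, 3.6]
gripper_width: -0.0001
```

Call:
step_arm:
  deltas:
    - {"x":-0.001,"y":-0.0015,"z":0,"rx":0,"ry":0,"rz":0,"claw":1}
    - {"x":0,"y":0,"z":0,"rx":0,"ry":0,"rz":0,"claw":1}

```text
time_s: 26.53
eef_pos: [0.5146, -0.0385, 0.1212]
tool_rot: [-0.187, 0.982, 0.003, -0.002]
ft_force: [-8.0, 7.0, 5.0]
gripper_width: -0.0002
```

Run:
```python
from lev import *
im=arm.capture("scene")
cv2.imwrite(f"pics/l3.png",cv2.resize(im[150:250,205:305],(600,600),interpolation=cv2.INTER_CUBIC)[:,:,::-1])
o=arm.get_obs();print(o["eef_pos"],o["ft_force"],st(o["eef_pos"]))
for t in(1.1,1.2):print(st(np.r_[tcp(t,17)]))
```

```text
[ 0.51462441 -0.03844561  0.12122243] [-6.69752601  6.46962222  5.16537585] [-48.98232627  -1.89761892]
[-56.55715139   0.21758161]
[-52.54266324  -1.57901433]
```

View pics/l3.png

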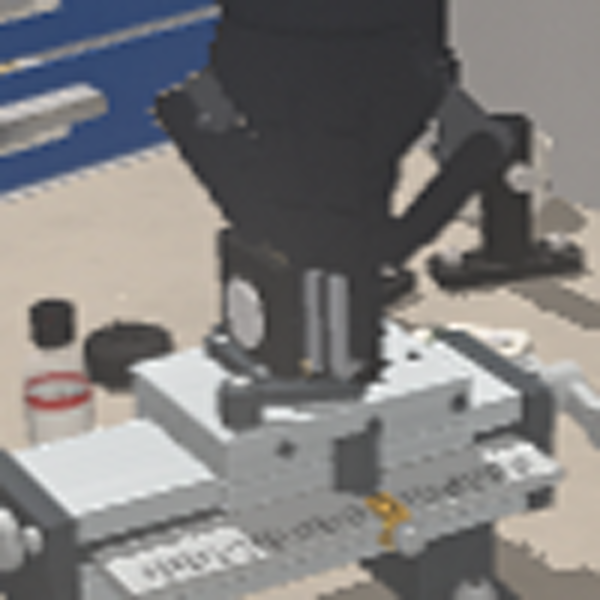

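Call:
step_arm:
  deltas:
    - {"x":-0.001,"y":-0.0015,"z":0,"rx":0,"ry":0,"rz":0,"claw":1}
    - {"x":0,"y":0,"z":0,"rx":0,"ry":0,"rz":0,"claw":1}

```text
time_s: 26.75
eef_pos: [0.5149, -0.0385, 0.121]
tool_rot: [-0.187, 0.982, 0.004, -0.003]
ft_force: [-10.0, 9.6, 6.2]
gripper_width: -0.0001
```

Call:
step_arm:
  deltas:
    - {"x":0.002,"y":0.003,"z":0,"rx":0,"ry":0,"rz":0,"claw":1}
    - {"x":0.002,"y":0.005,"z":0,"rx":0,"ry":0,"rz":0,"claw":1}
    - {"x":0.002,"y":0.01,"z":0,"rx":0,"ry":0,"rz":0,"claw":1}
    - {"x":0,"y":0.01,"z":-0.01,"rx":0,"ry":0,"rz":0,"claw":1}
    - {"x":0,"y":0.01,"z":-0.03,"rx":0,"ry":0,"rz":0,"claw":1}
    - {"x":0,"y":0.02,"z":-0.03,"rx":0,"ry":0,"rz":0,"claw":1}
    - {"x":0,"y":0.03,"z":-0.02,"rx":0,"ry":0,"rz":0,"claw":1}
    - {"x":0,"y":0.04,"z":0,"rx":0,"ry":0,"rz":0,"claw":1}
    - {"x":0,"y":0.04,"z":0,"rx":0,"ry":0,"rz":0,"claw":1}
    - {"x":0,"y":0.04,"z":0,"rx":0,"ry":0,"rz":0,"claw":1}

```text
time_s: 27.58
eef_pos: [0.4367, 0.1516, 0.2136]
tool_rot: [-0.186, 0.982, -0.0, 0.002]
ft_force: [0.8, -0.0, -0.7]
gripper_width: 0.0003
```

Call:
step_arm:
  deltas:
    - {"x":0,"y":0.03,"z":0,"rx":0,"ry":0,"rz":0,"claw":1}
    - {"x":0,"y":0,"z":0,"rx":0,"ry":0,"rz":0,"claw":1}

```text
time_s: 27.75
eef_pos: [0.4235, 0.1822, 0.2129]
tool_rot: [-0.19, 0.982, 0.001, 0.001]
ft_force: [-0.2, -0.7, 0.4]
gripper_width: 0.0002
```

Run:
```python
from prof import *
for n,(x0,y0,x1,y1,k) in dict(top=(215,160,345,255,6),scene=(205,150,315,250,6)).items():
    im=arm.capture(n)[:,:,::-1].copy();cv2.imwrite(f"pics/{n}6.png",im)
    cv2.imwrite(f"pics/q6{n}.png",cv2.resize(im[y0:y1,x0:x1],None,fx=k,fy=k,interpolation=cv2.INTER_CUBIC))
    for t in("lever_grip","lever_pivot","mirror_mount","seat"):
        print(n,t,[(st(np.array(x["xyz"])).round(1),round(x["xyz"][2],3),round(x["confidence"],2)) for x in arm.landmark_of(n,t)][:2])
im=cv2.imread("pics/top6.png");i=index_c("top",im,-12.4);b=brass_c("top",im);print(i.mean(),b.mean(),arm.get_obs()["eef_pos"],arm.get_obs()["time_s"])
```

```text
top lever_grip [(array([-41.2, -15.8]), 0.124, 0.66)]
top lever_pivot [(array([  9.6, -16. ]), 0.096, 0.68), (array([-46.9, -12.8]), 0.069, 0.2)]
top mirror_mount [(array([  8.3, -16.6]), 0.096, 0.57)]
top seat [(array([  7.6, -15.8]), 0.096, 0.77), (array([-117.7, -165.9]), -0.003, 0.64)]
scene lever_grip [(array([-46. , -14.6]), 0.122, 0.52), (array([   0.7, -163.2]), 0.063, 0.5)]
scene lever_pivot [(array([-23.8,  22.4]), 0.121, 0.73)]
scene mirror_mount [(array([  3.1, -13.2]), 0.098, 0.79), (array([ 138.4, -165.1]), 0.003, 0.34)]
scene seat [(array([ 6.5, -9.4]), 0.097, 0.8), (array([  4.5, 221.5]), -0.0, 0.4)]
-12.398571428571428 -12.303999999999998 [0.42607488 0.17690208 0.21167083] 28.25
```

View pics/q6top.png

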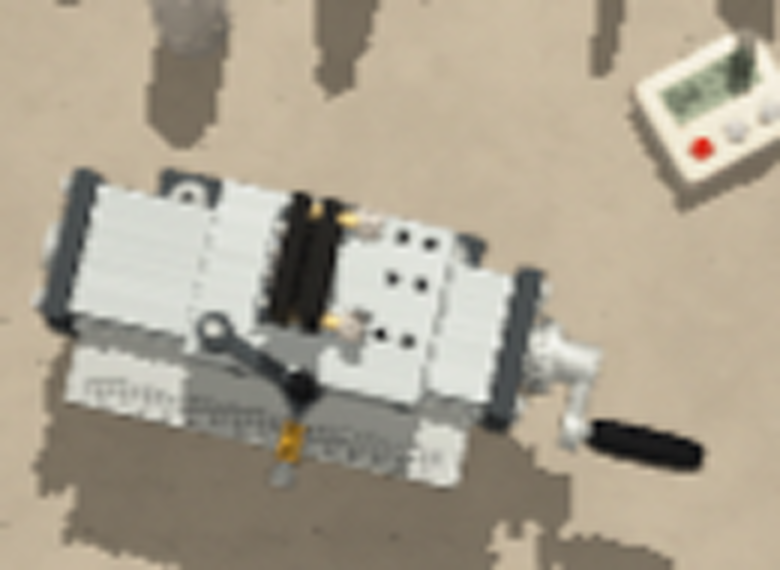

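View pics/q6scene.png

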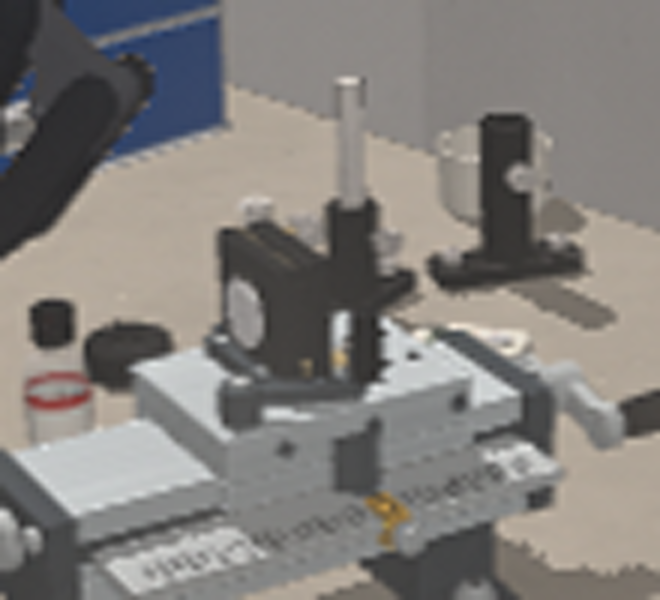

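Run:
```python
from prof import *
for f in("p3","p4","p5"):
    g=cv2.imread(f"pics/{f}.png",0)[180:300,265:345].astype(float);w=np.clip(g-90,0,None);w[:, :15]=0
    Y,X=np.mgrid[:w.shape[0],:w.shape[1]];m=(w>0);print(f,(X*w).sum()/w.sum()/8,(Y*w).sum()/w.sum()/8,m.sum())
# 1mm stage x / y in scene px at mirror
a=proj("scene",S(p,[(7,-6,122),(8,-6,122),(7,-5,122)]));print(a[1]-a[0],a[2]-a[0])
im=cv2.imread("pics/top6.png");Y,X=np.mgrid[:420,:560]
u,v=proj("top",S(p,[(-43,-15.8,137)]))[0];m=(im.max(2)<50)&(np.hypot(X-u,Y-v)<5)
print("stud",m.sum(),st(onz("top",(X[m].mean(),Y[m].mean()),.137)))
# mount fit in final images
for n in("top",):
    u,v=proj(n,S(p,[(7,-6,146)]))[0];m=(im.max(2)<60)&(np.hypot(X-u,Y-v)<14)
    P=np.array([st(onz(n,(x,y),.146)) for x,y in zip(X[m],Y[m])]);c=P.mean(0);w,V=np.linalg.eigh(np.cov((P-c).T))
    print("plates",m.sum(),c.round(2),np.degrees(np.arctan2(V[1,1],V[0,1])).round(2),np.sqrt(12*w).round(1))
```

```text
p3 5.845125814500206 8.873677375817504 4699
p4 4.648759392072945 7.903386147031001 4248
p5 4.734917311482374 7.893625568926112 4397
[-0.2221466  -0.15609346] [-0.41096326  0.1010944 ]
stud 25 [-45.23674733 -15.60338052]
plates 175 [ 1.89 -7.34] -179.08 [21.6 48.7]
```

Run:
```python
from workcell import arm
print(arm.sign_off(),arm.get_obs()["time_s"])
```

```text
the job is handed in; nothing more can be done
the job is handed in; nothing more can be done
```

The job is done in the order asked and handed in at about 28 s. The mount is on the carriage in the stop corner, the crank is turned to the rider, and the lever is swung over.

**Mount:** It stands upright with the mirror facing away from the crank. I slid it against both stops until it would not move further, at roughly 7 N on one and 13 N on the other. The scene image shifted by only about 0.2 mm on release, and the plates look square to the slide within about 1°. The cameras are too coarse to see the contact itself, so touching both stops rests on the push.

**Crank:** I turned it about 618°, roughly 17.2 mm of carriage travel. In the top picture the index centre is at -12.4 mm and the rider centre at -12.3 mm, both before and after locking. The trained point finder disagreed: in both cameras it put the rider line about 2 to 6 mm ahead of the index. I went with the image measurement, because between the first and later pictures it showed the same carriage travel as the crank angle (16.7 mm).

**Lever:** I pushed it with the closed fingers until it stalled at about 14 N, well above the 2 N that turns it, so I take it to be at its stop. Its position along the slide in the final picture fits 1.2 rad, but its position across the slide is about 2 mm off.

**Other things:** The rider stayed where it was, and I did not move any of the loose bystanders, though I ran no separate check on them. The arm was clear of everything at hand-in.

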